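Prove a kitchen socket dead with the tester pen

ROBOT

A 7-joint arm with a two-finger parallel gripper is mounted at the origin on the work surface. World frame = base frame: x ahead of the robot, y to its left, z up, the work surface at z = 0. Lengths are in m, angles in degrees, forces in N, time in s.
With the tool pointing down it reaches from about 0.425 to 0.95 m from the base axis. Payload 4.7 kg.
Tool frame: the origin (TCP) lies at the very end of the fingers, on their centre line; the grasp point (between the pads) lies 19 mm behind it; z points along the fingers, y is the line along which they close (so a half turn about z gives the same grasp; the last joint's range is limited). The gripper opens to 85 mm and grips with 20 to 120 N. Pads are 22 mm wide; open, the fingers measure 114 mm over their backs; the gripper's body (76 mm by 85 mm) begins 54 mm behind the grasp point. The pads swing forward as they close: fully open they stand 13 mm farther back than shut.
Start: joints at [-77.63, 26.849, -2.785, 87.806, 1.381, 65.374, -4.715], TCP at [0.164, 0.655, 0.231] pointing down, gripper open.
Joint ranges: [-148.3, 148.3], [-19.14, 114.17], [-79.39, 73.82], [5.75, 140.21], [-59.74, 239.74], [12.07, 113.84], [-152.46, 152.46]. Speed limits (degrees/s): [147.25, 147.25, 180, 180, 180, 180, 180].

INTERFACE

Orientations are given as [roll, pitch, yaw] about the fixed x, y, z axes, in that order (R = Rz(yaw) Ry(pitch) Rx(roll)).
In Python, from workcell import arm gives the robot as it stands.
- The arm moves only by the tool move_arm, never from a script. Its argument "moves" is a list of rows, each an object of numbers: "hand": the opening, from 0 (shut) to 1 (fully open); "tx", "ty", "tz": the shift along the tool's x, y, z in m; "rx", "ry", "rz": the turn, a rotation vector about the tool's x, y, z in rad. In form: [{"hand": .., "tx": .., "ty": .., "tz": .., "rx": .., "ry": .., "rz": ..}, ...]. A call has 1 to 10 rows; each row shifts and turns the commanded pose from where the row before left it, along the tool's axes as they then stand; what a row does not reach is not made up. A row lasts 1/8 s, in which the tool goes at most 62.5 mm and 10.7 degrees, less where a joint would pass 70% of its speed; a pose out of reach is approached as far as the arm can. A call is refused whole if a number of a shift passes 0.0625 or a number of a turn 0.188, either way. A call with a gripper value outside its range is refused whole. The fingers move at their own pace and stop on an object; "squeeze" is the grip in N (left out, the last holds). Time passes only in rows, so rows that do not move let the fingers close. It gives the time, the measured TCP pose, the force, the opening and the grip force at its end, in the units of the state.
- arm.observe(): the state, without advancing time (a new reading comes with each control period).
- arm.capture(name): name is "side" or "top" or "wrist"; returns a dict with "image" (420x560x3 uint8, red, green, blue), "fovy" (degrees; the focal length in pixels is half the picture's height over the tangent of half this angle, whatever the lens; pixels are square), "cx", "cy" (the principal point, pixels), "position" and "orientation" of the camera in the world. Camera axes: x right, y up, looking along -z (the intrinsics and any distortion apply to the point x, -y, -z); pixel columns grow to the right and rows downward; lengths in m; the calibration is good to about 2 mm. A picture is of the moment at which its call begins. There is no depth.
- arm.close_job(): hands the job in; it is judged then, once.
Trained networks look in a picture, given as the dict that the camera call returned (one of the last four; its "shot" number tells which), for a name from the list of things; names that differ only in an ending like _2 or _b are one class to them, and where a whole thing is asked for, a point or a joint stands for the part that bears it (a point fixed in the world has none). Each returns a list of dicts, best first, with "confidence" (0 to 1); they miss things now and then, are a little off and sometimes report something else, mostly with a low value. They report only what shows in the picture. A call takes as long as a camera call. They do not tell look-alikes from the thing itself.
- arm.cut_out(picture, target): "mask" (420x560 bool, what is visible of it) and "at" ([row, column] in pixels, amid what is visible of it).
The state is a dict: "time_s": time; "qpos": joint angles; "joint_vel": joint speeds; "tau": joint torques, N m; "tool_pos": TCP position; "eef_rot": TCP orientation; "ft_force": force on the tool from outside, world axes, zero at the start; "moment": the same for the moment, N m; "gripper_width": finger opening in m; "grasp_force": force on a finger pad.
Only numpy, scipy, OpenCV 4.12 (cv2) and the standard library are available. Lean on these libraries where they do the work, as an engineer would, in place of code of your own. Each camera call takes 0.05 s, during which the arm holds its last target. There are 200 camera calls.

TASK

The switched-off socket of the worktop socket block is to be replaced, so prove it dead with the yellow tester pen: touch the pen's tip gently, square to the face, on the red-ringed live contact of the free socket that is switched on (to prove the pen), then on that of the socket that is switched off, then once more on the switched-on one, staying on each contact for about a second. Then set the pen, not dropping it, upright back in its own place in the blue stand. Leave every switch as it is and do not disturb the other things on the worktop.

Things in the scene. Friction and masses are not known exactly. Their poses are not given: they have to be found in the camera images.
- pen: Yellow voltage tester pen, 160 mm long, about 60 g, standing tip down in its stand, leaning at most a few degrees. Origin at the end of the tip, z along the pen from tip to top. Body 22 mm (pen x) by 18 mm (pen y), z 42 to 160 mm: grip its flat sides 18 mm apart (fingers closing along pen y). Black rubber sleeve z 75 to 125 mm; a steel clip stands 4 mm off the +x side, z 116 to 157 mm.
- pen_tip (a point): The middle of the pen's flat, rigid tip end (same point as the pen's origin). The tip is a white rod 7 mm in diameter, z 0 to 26 mm of the pen, then a black cone widens to the body at 42 mm.
- stand: Blue tool stand (fixed), base 124 (x) by 62 (y) by 10 mm. Origin under its middle, x along its length, z up. The pen's place is the taller tube, centred at x = +36 mm; the screwdriver's tube (top 55 mm above the worktop) at x = -40 mm; between them a low open tray with screws.
- pen_place (a point): Middle of the floor of the pen's place, 10 mm above the worktop; axes as the stand's. Tube inside 28 mm (x) by 24 mm (y), walls 6 mm, top 60 mm above this point; from 30 mm above this point it narrows like a funnel to 16 by 16 mm for the last 16 mm. The pen stands in it with its tip on this point, pen x along stand x.
- block: Aluminium worktop socket block (fixed), 282 mm long (its y), 92 mm deep (its x), 83 mm high. Origin on the worktop under its middle. Its white top face slopes down towards the block's -x: the normal leans 35 degrees from vertical that way. Three sockets side by side at 86 mm, in an order that changes; two are free, one is taken by a charger.
- socket_a: A free socket of the block. Origin at its live contact: centre of the red ring (14 mm across, 5 mm black spot in it) on the floor of the round well, solid to the pen's tip. z = face's outward normal, x up the slope, y along the block. Well 41 mm across, 14 mm deep, its centre 9.5 mm from here towards +y. Rigid; over 30 N damages it. State: rocker_a.
- socket_b: The other free socket of the block, the same in every size, with its origin and axes likewise at its live contact (red ring). State: rocker_b.
- socket_c: The taken socket: a black plug-in USB charger, 50 by 46 mm, stands 42 mm off its face. Origin and axes as on the others (its live contact is hidden under the charger).
- rocker_a (a joint): Rocker switch of socket_a, 20 by 22 mm, 47 mm up the slope from the socket's origin, up to 6 mm proud of the face. Near 0 rad = off (upper end out, rocker dark), near 0.24 rad = on (upper end pressed in, rocker glowing red-orange). Turns at a light push.
- rocker_b (a joint): Rocker switch of socket_b, values and looks likewise.
- rocker_c (a joint): Rocker switch of socket_c, values and looks likewise.
- screwdriver: Red-handled screwdriver standing tip down in the stand, its top 144 mm above the worktop; bystander. Origin at its tip.
- mug: Cream mug, 86 mm wide, 98 mm high, handle at its +y side; bystander. Origin under its middle.
- canister: Orange storage canister with a steel clasp, 112 mm wide, 148 mm high; bystander. Origin under its middle.
- jar_1: Stoppered glass spice jar, 52 mm wide, 80 mm high; bystander. Origin under its middle.
- jar_2: Second spice jar of the same size; bystander. Origin under its middle.
- spare_socket: The new socket, 80 by 80 by 26 mm, lying face up on the worktop; bystander. Origin under its middle.
- spoon: Steel spoon, 150 mm long, lying on the worktop; bystander. Origin under its middle.
Things that resemble listed ones, but are neither listed nor needed, are in the scene too. Leave any green look-alike of the part that bears socket_b alone.

How it is judged:
By the outcome, as a careful person would: the job done as asked, in the order asked, and still so for the second after the job is handed in, with the robot touching nothing.
It also fails if it takes over 62 s, if anything falls off the work surface, if the arm or the gripper's body presses on something with over 40 N, if the wrist force passes 120 N, or if a joint passes its speed limit or range.

## Working session

There is one attempt and no reset: what is moved stays moved. The work goes in short steps, Python scripts to look and compute and a tool call to move; the robot and the scene stay as the last step left them, time stands still between calls to the robot, and variables do not carry over. Pictures are saved under pics/ and viewed, at most 15 in all, crops included, and the job is handed in when it is done.

Besides the shell and the picture viewer there is one more tool, called after ">>>" as name(argument=value, ...) on one line, values as JSON. move_arm: Moves the arm, as the interface text tells. Its arguments: {"type":"object","properties":{"moves":{"type":"array","items":{"type":"object","properties":{"hand":{"type":"number"},"tx":{"type":"number"},"ty":{"type":"number"},"tz":{"type":"number"},"rx":{"type":"number"},"ry":{"type":"number"},"rz":{"type":"number"}}}},"squeeze":{"type":"number"}},"required":["moves"]}

```bash
mkdir -p pics; ls; cat > h.py <<'E'
import numpy as np, cv2
from scipy.spatial.transform import Rotation as R
from workcell import arm
def save(p,name): cv2.imwrite('pics/'+name+'.png',cv2.cvtColor(p['image'],cv2.COLOR_RGB2BGR))
E
python3 - <<'E'
from h import *
print(arm.observe())
for n in ['side','top']:
    p=arm.capture(n); save(p,n)
    print({k:v for k,v in p.items() if k!='image'})
    for t in ['pen','stand','block','socket_a','rocker_a','pen_tip','screwdriver','canister','mug','socket_c']:
        print(n,t,[(np.round(d['at']),round(d['confidence'],2)) for d in arm.cut_out(p,t)])
E
```

```text
pics
{'time_s': 0.0, 'qpos': array([-77.62950024,  26.89825327,  -2.78603197,  87.87468732,
         1.38155504,  65.37393124,  -4.71302787]), 'joint_vel': array([-0.00096206, -0.08586149, -0.00066157,  0.09197642, -0.05745549,
        0.02191513,  0.04435475]), 'tau': array([ 6.57664191e-05, -5.10298026e+01, -4.66712401e-02, -2.37711471e+01,
        1.07161200e-02,  7.47079554e-03,  6.25415197e-06]), 'tool_pos': array([0.16343132, 0.65431055, 0.23024324]), 'eef_rot': array([-1.79886792e+02,  4.02559706e-03,  1.65979756e+02]), 'ft_force': array([ 0.00760631,  0.70204152, -0.11328925]), 'moment': array([-0.01141961, -0.00232401, -0.00823274]), 'grasp_force': 0.0, 'gripper_width': 0.08549807542314528}
{'fovy': 47.470344595690115, 'cx': 280.1706923490598, 'cy': 200.89166925803048, 'position': array([0.12534794, 0.64811681, 0.86027844]), 'orientation': array([  46.6702802 ,    1.12676067, -150.34377755]), 'shot': 1}
side pen [(array([292., 184.]), 0.63)]
side stand [(array([325., 210.]), 0.92)]
side block [(array([214., 283.]), 0.87), (array([184., 254.]), 0.56)]
side socket_a [(array([1
[... 934 characters left out ...]
p socket_a [(array([166., 298.]), 0.86), (array([313., 382.]), 0.73), (array([200., 308.]), 0.63), (array([237., 320.]), 0.58)]
top rocker_a [(array([234., 329.]), 0.64), (array([309., 395.]), 0.63), (array([161., 312.]), 0.58), (array([166., 298.]), 0.57), (array([196., 320.]), 0.51)]
top pen_tip [(array([199., 124.]), 0.63), (array([220., 141.]), 0.5)]
top screwdriver [(array([234., 130.]), 0.51), (array([255., 413.]), 0.46)]
top canister [(array([180., 439.]), 0.67)]
top mug [(array([140., 154.]), 0.76), (array([238., 321.]), 0.47), (array([205., 329.]), 0.19)]
top socket_c [(array([166., 298.]), 0.86), (array([313., 382.]), 0.73), (array([200., 308.]), 0.63), (array([237., 320.]), 0.58)]
```

View pics/side.png

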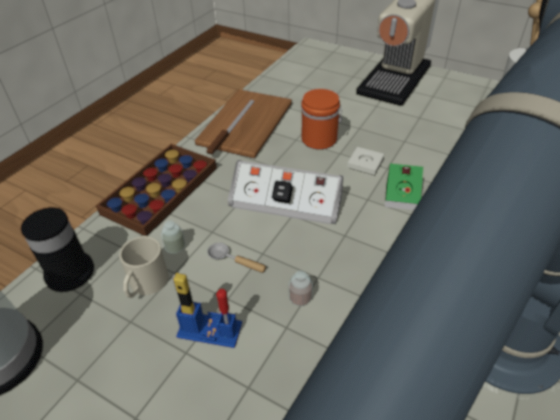

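View pics/top.png

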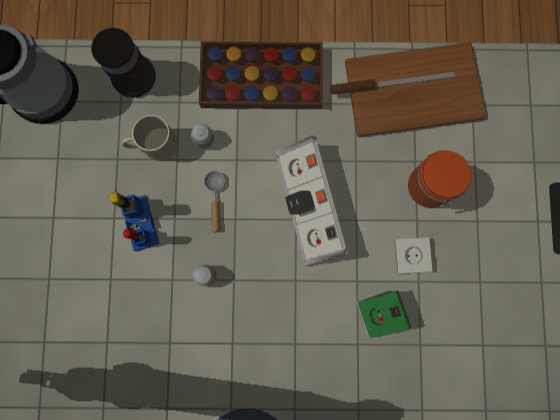

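The top view shows, in pixels: pen at about (118,198), screwdriver at (130,234), and the block at (312,200). The block's upper socket (298,166) is on, the charger (300,203) is in the middle, and the lower socket (316,237) has a dark rocker, so it is off. The side view agrees. A green look-alike is at (383,313).

```bash
cat >> h.py <<'E'
def f(p): return p['image'].shape[0]/2/np.tan(np.radians(p['fovy']/2))
def Rc(p): return R.from_euler('xyz',p['orientation'],degrees=True).as_matrix()
def ray(p,rc):
    d=np.array([(rc[1]-p['cx'])/f(p),-(rc[0]-p['cy'])/f(p),-1.]); d=Rc(p)@d
    return np.array(p['position']),d/np.linalg.norm(d)
def onz(p,rc,z):
    o,d=ray(p,rc); return o+d*(z-o[2])/d[2]
def tri(rays):
    A=sum(np.eye(3)-np.outer(d,d) for o,d in rays); b=sum((np.eye(3)-np.outer(d,d))@o for o,d in rays)
    x=np.linalg.solve(A,b); return x,[round(1e3*np.linalg.norm((np.eye(3)-np.outer(d,d))@(x-o)),1) for o,d in rays]
def proj(p,X):
    c=Rc(p).T@(np.asarray(X)-p['position']); return np.array([p['cy']-f(p)*c[1]/-c[2], p['cx']+f(p)*c[0]/-c[2]])
E
python3 - <<'E'
from h import *
s=arm.capture('side');t=arm.capture('top');w=arm.capture('wrist');save(w,'w0')
print({k:v for k,v in w.items() if k!='image'})
for n,a,b in [('on',(188,253),(169,296)),('charger',(187,283),(198,294)),('off',(198,318),(238,315)),('pentop',(277,180),(194,114)),('sdtop',(292,222),(233,127)),('jar',(275,300),(268,202)),('rock_on',(170,255),(161,312))]:
    print(n,*tri([ray(s,a),ray(t,b)]))
print(onz(t,(240,135),.01))
for k in ['pen','stand','socket_a','block','pen_tip']:
    print(k,[(np.round(d['at']),round(d['confidence'],2)) for d in arm.cut_out(w,k)])
E
```

```text
{'fovy': 69.66767659132263, 'cx': 275.24134119551115, 'cy': 206.90649528342587, 'position': array([0.09776899, 0.67165537, 0.37421556]), 'orientation': array([-1.55773770e+01,  1.61931629e-03,  7.59788203e+01]), 'shot': 5}
on [ 0.65623288 -0.10731215  0.04083827] [np.float64(1.4), np.float64(1.4)]
charger [ 0.57321651 -0.10520429  0.08273128] [np.float64(8.2), np.float64(8.2)]
off [ 0.49253452 -0.15238507  0.04133947] [np.float64(1.9), np.float64(1.9)]
pentop [0.56936235 0.27668169 0.16151181] [np.float64(4.4), np.float64(4.4)]
sdtop [0.49148766 0.25353137 0.13832055] [np.float64(1.8), np.float64(1.8)]
jar [0.41557106 0.10119458 0.06532755] [np.float64(7.4), np.float64(7.4)]
rock_on [ 0.6698861  -0.14356004  0.06900996] [np.float64(0.6), np.float64(0.6)]
[0.48919752 0.27388476 0.01      ]
pen []
stand []
socket_a []
block []
pen_tip []
```

View pics/w0.png

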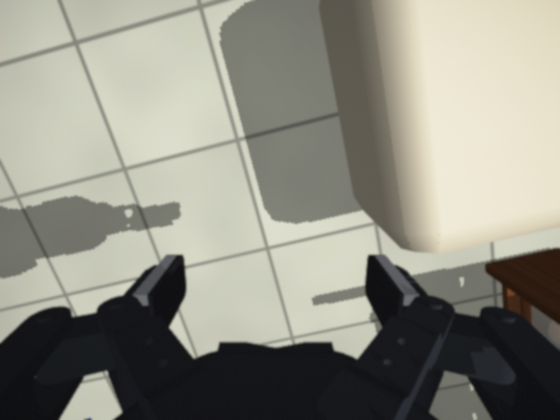

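The wrist view shows only worktop and an appliance off to the +y side. Next I'll write a move planner and go to a viewing pose above the stand.

```bash
cat >> h.py <<'E'
import json,sys
def cur():
    o=arm.observe(); return np.array(o['tool_pos']),R.from_euler('xyz',o['eef_rot'],degrees=True)
def plan(T,Q,n,hand=None,start=None):
    """rows (rounded) from the present pose to position T, Rotation Q in n equal-ish steps; prints as JSON lists of <=10"""
    P,C=start or cur(); rows=[]
    for k in range(n):
        m=n-k; d=C.inv().apply((T-P)/m); w=(C.inv()*Q).as_rotvec()/m
        d=np.round(d,4); w=np.round(w,3)
        r=dict(zip(['tx','ty','tz','rx','ry','rz'],[float(v) for v in [*d,*w]])); r={k:v for k,v in r.items() if v}
        if hand is not None: r['hand']=hand
        rows.append(r); P=P+C.apply(d); C=C*R.from_rotvec(w)
    for i in range(0,n,10): print(json.dumps(rows[i:i+10]).replace(' ',''))
    return P,C
def down(yaw): return R.from_euler('xyz',[180,0,yaw],degrees=True)
E
python3 - <<'E'
from h import *
plan(np.array([.53,.275,.33]),down(196.5),16)
E
```

```text
[{"tx":-0.028,"ty":-0.0175,"tz":-0.0062,"rz":-0.033},{"tx":-0.0274,"ty":-0.0184,"tz":-0.0062,"rz":-0.033},{"tx":-0.0268,"ty":-0.0193,"tz":-0.0062,"rz":-0.033},{"tx":-0.0261,"ty":-0.0202,"tz":-0.0062,"rz":-0.033},{"tx":-0.0254,"ty":-0.021,"tz":-0.0062,"rz":-0.033},{"tx":-0.0247,"ty":-0.0218,"tz":-0.0062,"rz":-0.033},{"tx":-0.024,"ty":-0.0227,"tz":-0.0062,"rz":-0.033},{"tx":-0.0232,"ty":-0.0234,"tz":-0.0061,"rz":-0.034},{"tx":-0.0224,"ty":-0.0242,"tz":-0.0062,"rz":-0.033},{"tx":-0.0216,"ty":-0.0249,"tz":-0.0061,"rz":-0.034}]
[{"tx":-0.0208,"ty":-0.0257,"tz":-0.0062,"rz":-0.033},{"tx":-0.0199,"ty":-0.0263,"tz":-0.0061,"rz":-0.034},{"tx":-0.019,"ty":-0.027,"tz":-0.0062,"rz":-0.033},{"tx":-0.0181,"ty":-0.0276,"tz":-0.0061,"rz":-0.034},{"tx":-0.0171,"ty":-0.0282,"tz":-0.0062,"rz":-0.033},{"tx":-0.0162,"ty":-0.0287,"tz":-0.0061,"rz":-0.034}]
```

>>> move_arm(moves=[{"tx": -0.028, "ty": -0.018, "tz": -0.006, "rz": -0.033}, {"tx": -0.027, "ty": -0.018, "tz": -0.006, "rz": -0.033}, {"tx": -0.027, "ty": -0.019, "tz": -0.006, "rz": -0.033}, {"tx": -0.026, "ty": -0.02, "tz": -0.006, "rz": -0.033}, {"tx": -0.025, "ty": -0.021, "tz": -0.006, "rz": -0.033}, {"tx": -0.025, "ty": -0.022, "tz": -0.006, "rz": -0.033}, {"tx": -0.024, "ty": -0.023, "tz": -0.006, "rz": -0.033}, {"tx": -0.023, "ty": -0.023, "tz": -0.006, "rz": -0.033}, {"tx": -0.022, "ty": -0.024, "tz": -0.006, "rz": -0.033}, {"tx": -0.022, "ty": -0.025, "tz": -0.006, "rz": -0.033}])

```text
invalid input
```

>>> move_arm(moves=[{"tx": -0.021, "ty": -0.026, "tz": -0.006, "rz": -0.033}, {"tx": -0.02, "ty": -0.026, "tz": -0.006, "rz": -0.033}, {"tx": -0.019, "ty": -0.027, "tz": -0.006, "rz": -0.033}, {"tx": -0.018, "ty": -0.028, "tz": -0.006, "rz": -0.033}, {"tx": -0.017, "ty": -0.028, "tz": -0.006, "rz": -0.033}, {"tx": -0.016, "ty": -0.029, "tz": -0.006, "rz": -0.033}, {}, {}])

```text
invalid input
```

```bash
python3 - <<'E'
from h import *
o=arm.observe();print(o['time_s'],o['tool_pos'],o['eef_rot'],o['qpos'],o['ft_force'])
w=arm.capture('wrist');save(w,'w1');np.save('w1.npy',w,allow_pickle=True)
print(w['position'],w['orientation'])
for k in ['pen','stand','screwdriver']:
    for d in arm.cut_out(w,k):
        ys,xs=np.where(d['mask']); print(k,np.round(d['at']),round(d['confidence'],2),len(ys),xs.min(),xs.max(),ys.min(),ys.max())
E
```

```text
1.5 [0.1634973  0.65492425 0.23134878] [ 1.79994125e+02 -3.86685690e-03  1.65980420e+02] [-77.63312095  26.84809989  -2.78623004  87.80502962   1.38004518
  65.37432631  -4.7140006 ] [-0.82405681 -0.00683294 -0.0713081 ]
[0.09776914 0.67165583 0.37421389] [-1.55773715e+01  1.75725522e-03  7.59788080e+01]
```

View pics/w1.png

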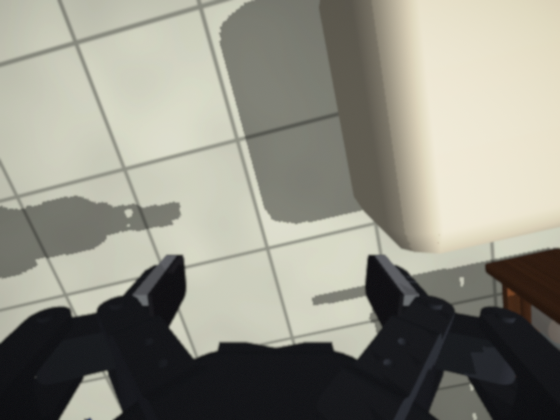

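The call was refused and the arm hasn't moved, so the view is unchanged. Rows probably need every key.

>>> move_arm(moves=[{"hand": 1, "tx": -0.028, "ty": -0.018, "tz": -0.006, "rx": 0, "ry": 0, "rz": -0.033}, {"hand": 1, "tx": -0.027, "ty": -0.018, "tz": -0.006, "rx": 0, "ry": 0, "rz": -0.033}, {"hand": 1, "tx": -0.027, "ty": -0.019, "tz": -0.006, "rx": 0, "ry": 0, "rz": -0.033}, {"hand": 1, "tx": -0.026, "ty": -0.02, "tz": -0.006, "rx": 0, "ry": 0, "rz": -0.033}, {"hand": 1, "tx": -0.025, "ty": -0.021, "tz": -0.006, "rx": 0, "ry": 0, "rz": -0.033}, {"hand": 1, "tx": -0.025, "ty": -0.022, "tz": -0.006, "rx": 0, "ry": 0, "rz": -0.033}, {"hand": 1, "tx": -0.024, "ty": -0.023, "tz": -0.006, "rx": 0, "ry": 0, "rz": -0.033}, {"hand": 1, "tx": -0.023, "ty": -0.023, "tz": -0.006, "rx": 0, "ry": 0, "rz": -0.033}, {"hand": 1, "tx": -0.022, "ty": -0.024, "tz": -0.006, "rx": 0, "ry": 0, "rz": -0.033}, {"hand": 1, "tx": -0.022, "ty": -0.025, "tz": -0.006, "rx": 0, "ry": 0, "rz": -0.033}])

```text
time_s: 2.95
tool_pos: [0.3926, 0.4171, 0.2917]
eef_rot: [180.0, 0.0, -175.0]
ft_force: [0.3, 1.0, 0.9]
gripper_width: 0.0851
grasp_force: 0.0
```

>>> move_arm(moves=[{"hand": 1, "tx": -0.021, "ty": -0.026, "tz": -0.006, "rx": 0, "ry": 0, "rz": -0.033}, {"hand": 1, "tx": -0.02, "ty": -0.026, "tz": -0.006, "rx": 0, "ry": 0, "rz": -0.033}, {"hand": 1, "tx": -0.019, "ty": -0.027, "tz": -0.006, "rx": 0, "ry": 0, "rz": -0.033}, {"hand": 1, "tx": -0.018, "ty": -0.028, "tz": -0.006, "rx": 0, "ry": 0, "rz": -0.033}, {"hand": 1, "tx": -0.017, "ty": -0.028, "tz": -0.006, "rx": 0, "ry": 0, "rz": -0.033}, {"hand": 1, "tx": -0.016, "ty": -0.029, "tz": -0.006, "rx": 0, "ry": 0, "rz": -0.033}, {"hand": 1, "tx": 0, "ty": 0, "tz": 0, "rx": 0, "ry": 0, "rz": 0}, {"hand": 1, "tx": 0, "ty": 0, "tz": 0, "rx": 0, "ry": 0, "rz": 0}])

```text
time_s: 3.95
tool_pos: [0.5283, 0.2752, 0.3271]
eef_rot: [180.0, -0.0, -163.7]
ft_force: [0.4, 0.9, 0.2]
gripper_width: 0.0857
grasp_force: 0.0
```

```bash
cat >> h.py <<'E'
def look(name,targets=()):
    w=arm.capture('wrist');save(w,name);np.save(name+'.npy',w,allow_pickle=True)
    for k in targets:
        for d in arm.cut_out(w,k):
            ys,xs=np.where(d['mask']); print(k,np.round(d['at']),round(d['confidence'],2),len(ys),'x',xs.min(),xs.max(),'y',ys.min(),ys.max())
    return w
E
python3 - <<'E'
from h import *
w=look('w2',['pen','stand','screwdriver'])
o=arm.observe();print(o['time_s'],o['tool_pos'],o['eef_rot'],o['qpos'],o['ft_force'])
print(w['position'],w['orientation'])
E
```

```text
stand [168. 271.] 0.66 2782 x 247 289 y 127 214
screwdriver [150. 264.] 0.64 261 x 257 273 y 139 157
4.15 [0.52811686 0.27557944 0.32713665] [ 1.79975308e+02 -2.51986699e-02 -1.63655292e+02] [-35.18925042  15.45417737   4.57268652  91.92557012  -1.30665834
  72.68958719  75.9527202 ] [ 0.19407059 -0.50045313 -1.07531404]
[0.46332976 0.25642654 0.47003471] [-1.55404426e+01 -3.00276567e-02  1.06265630e+02]
```

View pics/w2.png

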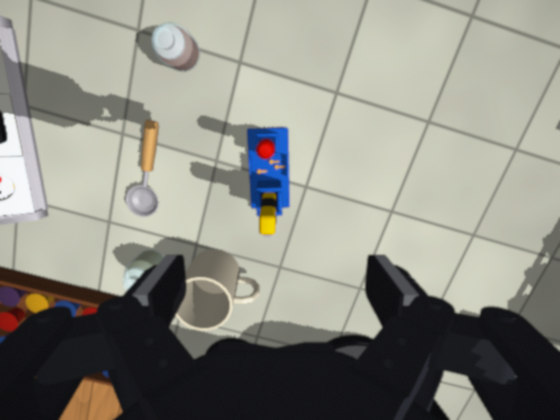

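The wrist view shows the blue stand (columns 248–289, rows 128–210) and the pen (268,215), lined up with the tool axes. I'll get a rough pen pose, then a closer look.

```bash
python3 - <<'E'
from h import *
w=np.load('w2.npy',allow_pickle=True).item()
print(onz(w,(228,268),.17),onz(w,(150,265),.144), onz(w,(128,248),.01),onz(w,(128,288),.01))
hsv=cv2.cvtColor(w['image'],cv2.COLOR_RGB2HSV)
b=((hsv[...,0]>105)&(hsv[...,0]<125)&(hsv[...,1]>170)&(hsv[...,2]>60)).astype(np.uint8)
b[:120]=0;b[:,:240]=0;b[:,300:]=0;b[215:]=0
for r in range(126,216,6): 
    x=np.where(b[r])[0]; print(r,x.min() if len(x) else 0,x.max() if len(x) else 0,end=' | ')
P=np.array([.567-.03*.96,.275-.03*.28,.235]); 
plan(P,down(196.5),6)
E
```

```text
[0.56763403 0.27908444 0.17      ] [0.49295693 0.25388159 0.144     ] [0.48135249 0.22008043 0.01      ] [0.46482747 0.2767194  0.01      ]
126 0 0 | 132 248 286 | 138 249 286 | 144 249 286 | 150 249 286 | 156 249 287 | 162 249 287 | 168 250 287 | 174 250 287 | 180 251 287 | 186 251 287 | 192 251 287 | 198 252 287 | 204 252 287 | 210 258 280 | [{"tx":-0.0012,"ty":-0.0019,"tz":0.0154},{"tx":-0.0012,"ty":-0.0019,"tz":0.0153,"rz":-0.001},{"tx":-0.0012,"ty":-0.0019,"tz":0.0154},{"tx":-0.0012,"ty":-0.0019,"tz":0.0153,"rz":-0.001},{"tx":-0.0012,"ty":-0.002,"tz":0.0154},{"tx":-0.0012,"ty":-0.0019,"tz":0.0153,"rz":-0.001}]
```

>>> move_arm(moves=[{"hand": 1, "tx": -0.001, "ty": -0.002, "tz": 0.015, "rx": 0, "ry": 0, "rz": 0}, {"hand": 1, "tx": -0.001, "ty": -0.002, "tz": 0.016, "rx": 0, "ry": 0, "rz": 0}, {"hand": 1, "tx": -0.001, "ty": -0.002, "tz": 0.016, "rx": 0, "ry": 0, "rz": 0}, {"hand": 1, "tx": -0.001, "ty": -0.002, "tz": 0.016, "rx": 0, "ry": 0, "rz": 0}, {"hand": 1, "tx": -0.001, "ty": -0.002, "tz": 0.016, "rx": 0, "ry": 0, "rz": 0}, {"hand": 1, "tx": -0.001, "ty": -0.001, "tz": 0.013, "rx": 0, "ry": 0, "rz": 0}, {"hand": 1, "tx": 0, "ty": 0, "tz": 0, "rx": 0, "ry": 0, "rz": 0}, {"hand": 1, "tx": 0, "ty": 0, "tz": 0, "rx": 0, "ry": 0, "rz": 0}])

```text
time_s: 5.15
tool_pos: [0.5382, 0.2659, 0.2358]
eef_rot: [180.0, 0.1, -163.8]
ft_force: [-0.5, -0.1, -0.4]
gripper_width: 0.0852
grasp_force: 0.0
```

```bash
python3 - <<'E'
from h import *
w=look('w3',['pen','stand'])
o=arm.observe();print(o['time_s'],o['tool_pos'],o['eef_rot'],w['position'],w['orientation'])
c=w['image'][80:380,160:400]; cv2.imwrite('pics/w3c.png',cv2.resize(cv2.cvtColor(c,cv2.COLOR_RGB2BGR),None,fx=2,fy=2,interpolation=cv2.INTER_CUBIC))
E
```

```text
pen [240. 279.] 0.6 1395 x 267 291 y 204 271
stand [173. 280.] 0.69 4338 x 250 303 y 121 234
5.3 [0.53815894 0.26587946 0.23605068] [ 1.79970312e+02  8.33126916e-02 -1.63763303e+02] [0.47293027 0.24709331 0.37858576] [-1.56301120e+01 -5.50755026e-03  1.06236890e+02]
```

View pics/w3c.png

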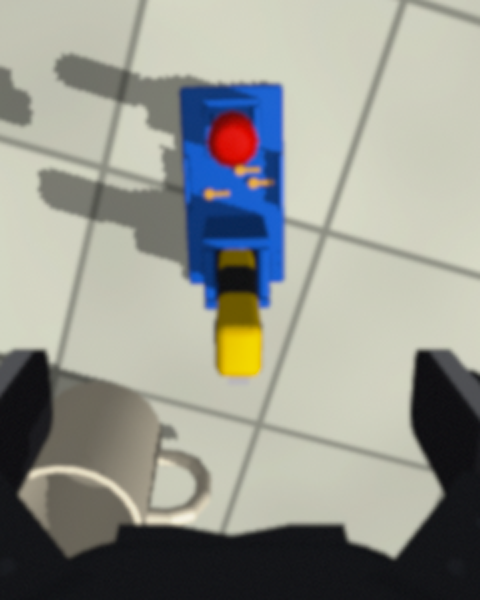

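```bash
python3 - <<'E'
from h import *
w=np.load('w3.npy',allow_pickle=True).item()
X=np.array([np.cos(np.radians(16.3)),np.sin(np.radians(16.3)),0]);Y=np.array([-X[1],X[0],0])
place=np.array([.567,.2754,.01])
for n,rc,z in [('top c',(255,279.5),.17),('top near edge',(242.5,279.5),.17),('top far',(268,279.5),.17),('sleeve top near',(228.5,279),.135),('sleeve bot near',(211.5,279),.085),('tube far-left',(234,263),.07),('tube far-right',(234,294),.07),('tube near L',(200,262),.07),('tube near R',(200,296),.07),
  ('base L',(123.5,250.5),.01),('base R',(123,301),.01),('far L',(221,255),.01),('far R',(220,302),.01)]:
    p=onz(w,rc,z); print(n,p.round(4),'stand xy rel place',((p-place)@X).round(4),((p-place)@Y).round(4))
E
```

```text
top c [0.5641 0.277  0.17  ] stand xy rel place -0.0024 0.0023
top near edge [0.5544 0.2741 0.17  ] stand xy rel place -0.0124 0.0023
top far [0.5744 0.28   0.17  ] stand xy rel place 0.0084 0.0024
sleeve top near [0.5559 0.2746 0.135 ] stand xy rel place -0.0109 0.0024
sleeve bot near [0.5554 0.2751 0.085 ] stand xy rel place -0.0113 0.003
tube far-left [0.589 0.267 0.07 ] stand xy rel place 0.0187 -0.0142
tube far-right [0.5795 0.2994 0.07  ] stand xy rel place 0.0188 0.0196
tube near L [0.5525 0.2557 0.07  ] stand xy rel place -0.0195 -0.0148
tube near R [0.5424 0.2902 0.07  ] stand xy rel place -0.0194 0.0211
base L [0.4822 0.2195 0.01  ] stand xy rel place -0.0971 -0.0299
base R [0.465  0.2764 0.01  ] stand xy rel place -0.0976 0.0296
far L [0.5973 0.2562 0.01  ] stand xy rel place 0.0237 -0.0269
far R [0.5791 0.3138 0.01  ] stand xy rel place 0.0224 0.0335
```

The close-up shows the pen top at (279,255) in full-image pixels, nearly upright and centred in its tube. Next I'll align over it, descend and grip.

```bash
python3 - <<'E'
from h import *
s=plan(np.array([.565,.2775,.22]),down(-162.7),4)
plan(np.array([.565,.2775,.107]),down(-162.7),8,start=s)
E
```

```text
[{"tx":-0.0072,"ty":0.0009,"tz":0.004,"rz":-0.005},{"tx":-0.0073,"ty":0.0009,"tz":0.004,"rz":-0.005},{"tx":-0.0073,"ty":0.0008,"tz":0.004,"ry":0.001,"rz":-0.004},{"tx":-0.0072,"ty":0.0008,"tz":0.0041,"rz":-0.005}]
[{"tz":0.0141},{"tz":0.0141},{"tz":0.0141},{"tz":0.0141},{"tz":0.0141},{"tz":0.0142},{"tz":0.0141},{"tz":0.0142}]
```

>>> move_arm(moves=[{"hand": 1, "tx": -0.0072, "ty": 0.0009, "tz": 0.004, "rx": 0, "ry": 0, "rz": -0.005}, {"hand": 1, "tx": -0.0072, "ty": 0.0009, "tz": 0.004, "rx": 0, "ry": 0, "rz": -0.005}, {"hand": 1, "tx": -0.0073, "ty": 0.0008, "tz": 0.004, "rx": 0, "ry": 0.001, "rz": -0.004}, {"hand": 1, "tx": -0.0073, "ty": 0.0008, "tz": 0.004, "rx": 0, "ry": 0, "rz": -0.005}, {"hand": 1, "tx": 0, "ty": 0, "tz": 0, "rx": 0, "ry": 0, "rz": 0}, {"hand": 1, "tx": 0, "ty": 0, "tz": 0.014, "rx": 0, "ry": 0, "rz": 0}, {"hand": 1, "tx": 0, "ty": 0, "tz": 0.014, "rx": 0, "ry": 0, "rz": 0}, {"hand": 1, "tx": 0, "ty": 0, "tz": 0.014, "rx": 0, "ry": 0, "rz": 0}, {"hand": 1, "tx": 0, "ty": 0, "tz": 0.014, "rx": 0, "ry": 0, "rz": 0}])

```text
time_s: 6.42
tool_pos: [0.5643, 0.277, 0.162]
eef_rot: [-180.0, -0.1, -162.7]
ft_force: [0.1, 0.8, -0.5]
gripper_width: 0.0854
grasp_force: 0.0
```

>>> move_arm(moves=[{"hand": 1, "tx": 0, "ty": 0, "tz": 0.014, "rx": 0, "ry": 0, "rz": 0}, {"hand": 1, "tx": 0, "ty": 0, "tz": 0.014, "rx": 0, "ry": 0, "rz": 0}, {"hand": 1, "tx": 0, "ty": 0, "tz": 0.014, "rx": 0, "ry": 0, "rz": 0}, {"hand": 1, "tx": 0, "ty": 0, "tz": 0.015, "rx": 0, "ry": 0, "rz": 0}, {"hand": 1, "tx": 0, "ty": 0, "tz": 0, "rx": 0, "ry": 0, "rz": 0}, {"hand": 0.35, "tx": 0, "ty": 0, "tz": 0, "rx": 0, "ry": 0, "rz": 0}, {"hand": 0.35, "tx": 0, "ty": 0, "tz": 0, "rx": 0, "ry": 0, "rz": 0}, {"hand": 0.35, "tx": 0, "ty": 0, "tz": 0, "rx": 0, "ry": 0, "rz": 0}])

```text
time_s: 7.42
tool_pos: [0.5648, 0.2773, 0.1068]
eef_rot: [180.0, 0.0, -162.7]
ft_force: [0.1, -0.3, -0.3]
gripper_width: 0.0324
grasp_force: 0.0
```

```bash
python3 - <<'E'
from h import *
w=look('w4')
o=arm.observe();print(o['time_s'],o['tool_pos'],o['eef_rot'],o['ft_force'],o['gripper_width'])
E
```

```text
7.475 [0.5647302  0.27722558 0.10673369] [ 1.79984369e+02 -1.29138662e-02 -1.62685726e+02] [ 0.1091997   0.45202905 -0.88679156] 0.030224465323368345
```

View pics/w4.png

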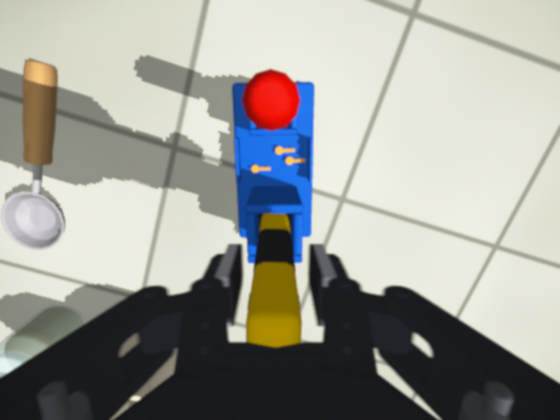

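The pen is centred between the fingers (column 275, fingers at 241 and 310). Closing now.

>>> move_arm(moves=[{"hand": 0.15, "tx": 0, "ty": 0, "tz": 0, "rx": 0, "ry": 0, "rz": 0}, {"hand": 0.1, "tx": 0, "ty": 0, "tz": 0, "rx": 0, "ry": 0, "rz": 0}, {"hand": 0, "tx": 0, "ty": 0, "tz": 0, "rx": 0, "ry": 0, "rz": 0}, {"hand": 0, "tx": 0, "ty": 0, "tz": 0, "rx": 0, "ry": 0, "rz": 0}, {"hand": 0, "tx": 0, "ty": 0, "tz": 0, "rx": 0, "ry": 0, "rz": 0}], squeeze=45)

```text
time_s: 8.1
tool_pos: [0.5648, 0.2771, 0.1066]
eef_rot: [180.0, -0.0, -162.7]
ft_force: [-0.5, -0.5, 4.8]
gripper_width: 0.0176
grasp_force: 46.4
```

```bash
python3 - <<'E'
from h import *
o=arm.observe();print(o['time_s'],o['tool_pos'],o['eef_rot'],o['ft_force'],o['moment'],o['gripper_width'],o['grasp_force'])
E
```

```text
8.1 [0.56480963 0.27711397 0.10659947] [ 1.79995542e+02 -2.27550979e-02 -1.62691265e+02] [-0.51853983 -0.49830262  4.81690581] [-0.19199533  0.04993555  0.01727423] 0.017596508149787558 46.402732729911804
```

Gripped, width 17.6 mm. Now lift and check the pen in the hand.

>>> move_arm(moves=[{"hand": 0, "tx": 0, "ty": 0, "tz": -0.008, "rx": 0, "ry": 0, "rz": 0}, {"hand": 0, "tx": 0, "ty": 0, "tz": -0.012, "rx": 0, "ry": 0, "rz": 0}, {"hand": 0, "tx": 0, "ty": 0, "tz": -0.018, "rx": 0, "ry": 0, "rz": 0}, {"hand": 0, "tx": 0, "ty": 0, "tz": -0.02, "rx": 0, "ry": 0, "rz": 0}, {"hand": 0, "tx": 0, "ty": 0, "tz": -0.02, "rx": 0, "ry": 0, "rz": 0}, {"hand": 0, "tx": 0, "ty": 0, "tz": -0.02, "rx": 0, "ry": 0, "rz": 0}, {"hand": 0, "tx": 0, "ty": 0, "tz": -0.02, "rx": 0, "ry": 0, "rz": 0}, {"hand": 0, "tx": 0, "ty": 0, "tz": -0.012, "rx": 0, "ry": 0, "rz": 0}, {"hand": 0, "tx": 0, "ty": 0, "tz": 0, "rx": 0, "ry": 0, "rz": 0}])

```text
time_s: 9.22
tool_pos: [0.5651, 0.2774, 0.2377]
eef_rot: [180.0, 0.1, -162.7]
ft_force: [0.5, -0.1, -1.0]
gripper_width: 0.0178
grasp_force: 46.0
```

```bash
cat >> h.py <<'E'
def px(w,pt):
    "pixel of a point given in tool frame (now)"
    P,C=cur(); return proj(w,P+C.apply(pt))
E
python3 - <<'E'
from h import *
w=look('w5',['pen_tip','pen'])
o=arm.observe();print(o['time_s'],o['tool_pos'],o['eef_rot'],o['ft_force'],o['gripper_width'])
for z in (-.044,.0966-.075-.0,.0966-.042,.0966-.026,.0966): print(z,px(w,[0,0,z]),px(w,[.0035,0,z]))
c=w['image'][120:360,170:390]; cv2.imwrite('pics/w5c.png',cv2.resize(cv2.cvtColor(c,cv2.COLOR_RGB2BGR),None,fx=2.5,fy=2.5,interpolation=cv2.INTER_CUBIC))
E
```

```text
pen_tip [290. 275.] 0.85 5606 x 248 303 y 206 346
pen [288. 276.] 0.92 5840 x 248 303 y 206 346
9.375 [0.56413594 0.27687303 0.23546923] [-1.79983589e+02 -1.48533749e-01 -1.62682645e+02] [-0.55647714  0.79902122 -0.46956164] 0.017564998814024516
-0.044 [304.21370164 274.15107946] [296.14070775 274.14232592]
0.021600000000000008 [239.59068605 274.46353561] [234.04124779 274.45957235]
0.0546 [221.75319206 274.54978096] [216.96452925 274.54681188]
0.07060000000000001 [214.9120028  274.58285853] [210.42245985 274.58023323]
0.0966 [205.58756701 274.62794273] [201.51226361 274.6257526 ]
```

View pics/w5c.png

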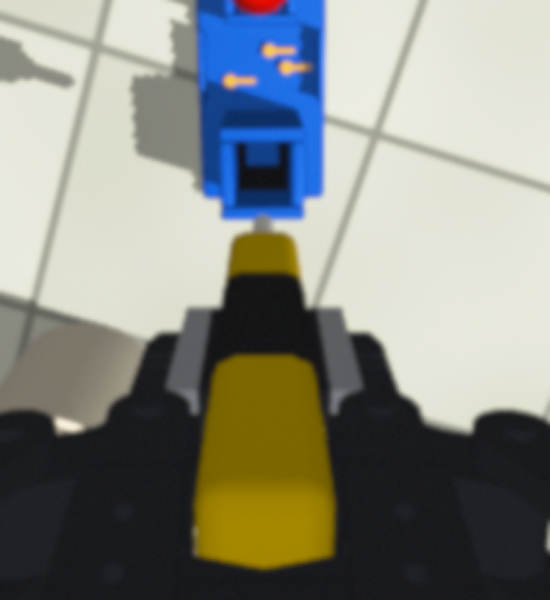

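In the hand the pen is straight and centred in y, sitting about 4 mm towards tool −x (tip at about (275,206)). Next: the pose hovering over the "on" socket.

```bash
cat >> h.py <<'E'
TIP=np.array([-.0038,0,.0966])
def touchR(byaw):
    by=np.array([np.cos(np.radians(byaw)),np.sin(np.radians(byaw)),0]); bx=np.array([by[1],-by[0],0])
    n=np.cos(np.radians(35))*np.array([0,0,1])-np.sin(np.radians(35))*bx
    return R.from_matrix(np.column_stack([-by,np.cross(-n,-by),-n])),n,by,n*0+np.cos(np.radians(35))*bx+np.array([0,0,np.sin(np.radians(35))])
E
python3 - <<'E'
from h import *
w=np.load('w5.npy',allow_pickle=True).item()
for x,z in [(.011,-.0284),(.011,.0216),(.011,-.0634)]: print(px(w,[x,0,z]),px(w,[x-.004,0,z]))
t=arm.capture('top'); print('mug',onz(t,(134,152),.098),'jar',onz(t,(130,200),.08))
Q,n,by,up=touchR(15.4); c=np.array([.656,-.107,.041])
H=c+n*.06-Q.apply(TIP); print(H,n,Q.as_euler('xyz',degrees=True))
P,C=cur(); P=np.array([.5648,.2771,.2376])
s=plan(np.array([.585,.13,.25]),C,5,start=(P,C))
plan(H,Q,10,start=s)
E
```

```text
[259.89070751 274.23048788] [268.48319852 274.23872372]
[221.94657993 274.45093465] [228.43189235 274.45556629]
[309.63874988 273.94146305] [320.71262536 273.95594734]
mug [0.72340127 0.22183239 0.098     ] jar [0.73910714 0.11621086 0.08      ]
[ 0.62848364 -0.02141207  0.16927921] [-0.15231673  0.55298241  0.81915204] [-145.     0.  -164.6]
[{"tx":0.0049,"ty":-0.0293,"tz":-0.0025},{"tx":0.0049,"ty":-0.0293,"tz":-0.0024},{"tx":0.0049,"ty":-0.0293,"tz":-0.0025},{"tx":0.0049,"ty":-0.0293,"tz":-0.0024},{"tx":0.0049,"ty":-0.0292,"tz":-0.0025}]
[{"tx":0.0003,"ty":-0.0158,"tz":0.0081,"rx":0.061,"ry":0.001,"rz":0.003},{"tx":0.0003,"ty":-0.0152,"tz":0.009,"rx":0.061,"ry":0.001,"rz":0.003},{"tx":0.0002,"ty":-0.0147,"tz":0.0099,"rx":0.061,"ry":0.001,"rz":0.003},{"tx":0.0002,"ty":-0.014,"tz":0.0108,"rx":0.061,"ry":0.001,"rz":0.004},{"tx":0.0001,"ty":-0.0133,"tz":0.0117,"rx":0.061,"ry":0.001,"rz":0.003},{"tx":0.0001,"ty":-0.0126,"tz":0.0124,"rx":0.061,"ry":0.001,"rz":0.004},{"ty":-0.0118,"tz":0.0132,"rx":0.061,"rz":0.003},{"ty":-0.011,"tz":0.0139,"rx":0.061,"ry":0.001,"rz":0.004},{"tx":-0.0001,"ty":-0.0101,"tz":0.0145,"rx":0.061,"rz":0.003},{"tx":-0.0002,"ty":-0.0093,"tz":0.0151,"rx":0.061,"ry":0.001,"rz":0.004}]
```

>>> move_arm(moves=[{"hand": 0, "tx": 0.005, "ty": -0.015, "tz": -0.0025, "rx": 0, "ry": 0, "rz": 0}, {"hand": 0, "tx": 0.005, "ty": -0.029, "tz": -0.0025, "rx": 0, "ry": 0, "rz": 0}, {"hand": 0, "tx": 0.005, "ty": -0.029, "tz": -0.0025, "rx": 0, "ry": 0, "rz": 0}, {"hand": 0, "tx": 0.005, "ty": -0.029, "tz": -0.0025, "rx": 0, "ry": 0, "rz": 0}, {"hand": 0, "tx": 0.0045, "ty": -0.029, "tz": -0.0025, "rx": 0, "ry": 0, "rz": 0}, {"hand": 0, "tx": 0, "ty": -0.015, "tz": 0, "rx": 0, "ry": 0, "rz": 0}])

```text
time_s: 10.18
tool_pos: [0.5849, 0.1272, 0.249]
eef_rot: [-180.0, -0.1, -162.9]
ft_force: [0.4, -0.3, 0.1]
gripper_width: 0.0173
grasp_force: 46.0
```

>>> move_arm(moves=[{"hand": 0, "tx": 0, "ty": -0.0158, "tz": 0.008, "rx": 0.061, "ry": 0.001, "rz": 0.003}, {"hand": 0, "tx": 0, "ty": -0.0152, "tz": 0.009, "rx": 0.061, "ry": 0.001, "rz": 0.003}, {"hand": 0, "tx": 0, "ty": -0.0147, "tz": 0.01, "rx": 0.061, "ry": 0.001, "rz": 0.003}, {"hand": 0, "tx": 0, "ty": -0.014, "tz": 0.011, "rx": 0.061, "ry": 0.001, "rz": 0.004}, {"hand": 0, "tx": 0, "ty": -0.0133, "tz": 0.0115, "rx": 0.061, "ry": 0.001, "rz": 0.003}, {"hand": 0, "tx": 0, "ty": -0.0126, "tz": 0.0125, "rx": 0.061, "ry": 0.001, "rz": 0.004}, {"hand": 0, "tx": 0, "ty": -0.0118, "tz": 0.013, "rx": 0.061, "ry": 0, "rz": 0.003}, {"hand": 0, "tx": 0, "ty": -0.011, "tz": 0.014, "rx": 0.061, "ry": 0.001, "rz": 0.004}, {"hand": 0, "tx": 0, "ty": -0.01, "tz": 0.0145, "rx": 0.061, "ry": 0, "rz": 0.003}, {"hand": 0, "tx": 0, "ty": -0.009, "tz": 0.015, "rx": 0.061, "ry": 0.001, "rz": 0.004}])

```text
time_s: 11.42
tool_pos: [0.6292, -0.0203, 0.1674]
eef_rot: [-145.0, 0.1, -164.6]
ft_force: [-0.1, -0.2, 0.3]
gripper_width: 0.0176
grasp_force: 46.0
```

>>> move_arm(moves=[{"hand": 0, "tx": 0, "ty": 0, "tz": 0, "rx": 0, "ry": 0, "rz": 0}, {"hand": 0, "tx": 0, "ty": 0, "tz": 0, "rx": 0, "ry": 0, "rz": 0}])

```text
time_s: 11.68
tool_pos: [0.6294, -0.0197, 0.1681]
eef_rot: [-145.1, 0.1, -164.6]
ft_force: [0.5, -0.1, 0.0]
gripper_width: 0.0176
grasp_force: 46.0
```

```bash
python3 - <<'E'
from h import *
w=look('w6',['pen_tip','socket_a','rocker_a'])
o=arm.observe();print(o['time_s'],o['tool_pos'],o['eef_rot'],o['qpos'],o['ft_force'],o['gripper_width'])
print(px(w,TIP),w['position'],w['orientation'])
E
```

```text
pen_tip [292. 277.] 0.68 5810 x 246 304 y 206 347
socket_a [107. 259.] 0.82 10110 x 203 313 y 61 157
socket_a [ 33. 258.] 0.73 7113 x 199 316 y 0 62
socket_a [193. 254.] 0.62 7244 x 208 310 y 157 238
rocker_a [109. 221.] 0.94 509 x 212 233 y 98 123
rocker_a [ 10. 217.] 0.89 468 x 205 230 y 0 19
rocker_a [201. 224.] 0.65 384 x 216 235 y 190 210
11.875 [ 0.62942928 -0.02014507  0.16855534] [-145.09442321    0.1809171  -164.6296045 ] [-33.99670539  28.10070397  21.06595274 105.85219204  32.53592711
  52.22486279  68.77417275] [-0.2339422   0.13006185 -0.38678443] 0.017189888669768064
[212.41840388 274.46986488] [0.54207716 0.0411382  0.28524992] [-15.7435239   34.89796545 105.29977837]
```

View pics/w6.png

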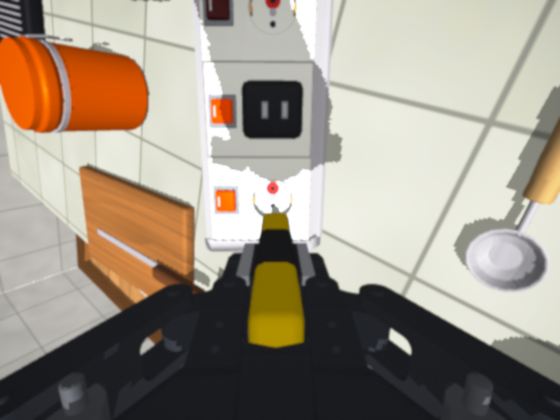

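The wrist view confirms the layout: off socket at the top (dark rocker (217,8), ring (272,3)), charger in the middle, and on socket with a glowing rocker (225,200) and red ring (272,187). The pen tip is at about (275,207). Next I'll measure the tip offset to the ring.

```bash
cat >> h.py <<'E'
def reds(w,box=None):
    hsv=cv2.cvtColor(w['image'],cv2.COLOR_RGB2HSV); h,s,v=[hsv[...,i].astype(int) for i in range(3)]
    m=(((h<7)|(h>172))&(s>110)&(v>90)).astype(np.uint8)
    n,l,st,c=cv2.connectedComponentsWithStats(m)
    return [(st[i,:].tolist(),c[i].round(1).tolist()) for i in range(1,n) if st[i,4]>15]
E
python3 - <<'E'
from h import *
w=np.load('w6.npy',allow_pickle=True).item()
r=reds(w); print(r)
Q,n,by,up=touchR(15.4)
P,C=cur()
c0=np.array([.656,-.107,.041])
for st,c in r:
    if 240<c[0]<300:
        o,d=ray(w,(c[1],c[0]))
        for k in (-.004,0,.004):
            X=o+d*((c0+n*k-o)@n)/(d@n); print(c,k,X.round(4),'tool',C.inv().apply(X-P).round(4))
cc=w['image'][170:230,240:310]; cv2.imwrite('pics/w6c.png',cv2.resize(cv2.cvtColor(cc,cv2.COLOR_RGB2BGR),None,fx=8,fy=8,interpolation=cv2.INTER_CUBIC))
E
```

```text
[([266, 0, 14, 8, 85], [272.3, 3.4]), ([211, 98, 22, 26, 69], [227.2, 108.3]), ([267, 182, 11, 12, 91], [272.4, 187.4])]
[272.3, 3.4] -0.004 [ 0.4919 -0.1548  0.0379] tool [ 0.1687 -0.0021  0.1602]
[272.3, 3.4] 0 [ 0.4926 -0.1522  0.0411] tool [ 0.1673 -0.002   0.1562]
[272.3, 3.4] 0.004 [ 0.4932 -0.1496  0.0444] tool [ 0.166  -0.002   0.1522]
[272.4, 187.4] -0.004 [ 0.6509 -0.1115  0.0382] tool [ 0.0039 -0.0023  0.1606]
[272.4, 187.4] 0 [ 0.6495 -0.1094  0.0414] tool [ 0.0047 -0.0022  0.1565]
[272.4, 187.4] 0.004 [ 0.648  -0.1074  0.0447] tool [ 0.0056 -0.0022  0.1525]
```

View pics/w6c.png

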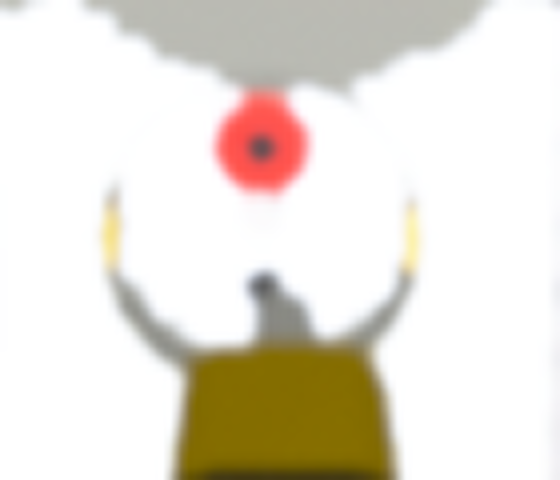

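The crop shows the ring with its spot at (272.7,188.4), the pen's tip end at (275.7,206.3), and another small dark contact at (272.7,206). I'll refine depth using both rings in the fixed cameras and a wider wrist view.

```bash
python3 - <<'E'
from h import *
np.set_printoptions(suppress=True)
for n in ['top','side']:
    p=arm.capture(n); np.save(n+'.npy',p,allow_pickle=True)
    print(n,[r for r in reds(p) if (n=='top' and 270<r[1][0]<345 and 140<r[1][1]<260) or (n=='side' and 225<r[1][0]<350 and 150<r[1][1]<225)])
Q,n,by,up=touchR(15.4)
P,C=cur()
print('back off rows'); plan(P+n*.06-by*.06,C,6)
E
```

```text
top [([297, 169, 5, 6, 17], [299.1, 171.5]), ([316, 191, 6, 11, 37], [318.8, 196.3])]
side [([283, 173, 8, 7, 36], [286.7, 176.9])]
back off rows
[{"tx":0.01,"tz":-0.01},{"tx":0.01,"tz":-0.01},{"tx":0.01,"tz":-0.01},{"tx":0.01,"tz":-0.01},{"tx":0.0099,"tz":-0.0101},{"tx":0.01,"tz":-0.01}]
```

>>> move_arm(moves=[{"hand": 0, "tx": 0.01, "ty": 0, "tz": -0.01, "rx": 0, "ry": 0, "rz": 0}, {"hand": 0, "tx": 0.015, "ty": 0, "tz": -0.015, "rx": 0, "ry": 0, "rz": 0}, {"hand": 0, "tx": 0.015, "ty": 0, "tz": -0.015, "rx": 0, "ry": 0, "rz": 0}, {"hand": 0, "tx": 0.015, "ty": 0, "tz": -0.015, "rx": 0, "ry": 0, "rz": 0}, {"hand": 0, "tx": 0.01, "ty": 0, "tz": -0.01, "rx": 0, "ry": 0, "rz": 0}, {"hand": 0, "tx": 0, "ty": 0, "tz": 0, "rx": 0, "ry": 0, "rz": 0}, {"hand": 0, "tx": 0, "ty": 0, "tz": 0, "rx": 0, "ry": 0, "rz": 0}])

```text
time_s: 12.85
tool_pos: [0.5566, -0.0017, 0.221]
eef_rot: [-145.0, 0.1, -164.6]
ft_force: [0.9, 0.8, -0.4]
gripper_width: 0.0176
grasp_force: 46.0
```

```bash
python3 - <<'E'
from h import *
from scipy.optimize import least_squares
np.set_printoptions(suppress=True,precision=4)
w=look('w7'); v=np.load('w6.npy',allow_pickle=True).item()
r=reds(w); print(r, arm.observe()['time_s'])
g=[c for st,c in r if 255<c[0]<290 and 25<st[4]<400]; g.sort(key=lambda c:c[1]); print(g)
off,on=g[0][::-1],g[-1][::-1]
print('tri on',*tri([ray(w,on),ray(v,(188,272.6))]))
def res(x):
    Q,n,by,up=touchR(x[3]); a=x[:3]; return np.r_[proj(w,a)-on,proj(w,a-.172*by)-off,proj(v,a)-(188,272.6)]
s=least_squares(res,[.65,-.108,.041,15.4]); print('fit',s.x,s.fun.round(2))
P,C=cur(); print(P,C.as_euler('xyz',degrees=True))
Q,n,by,up=touchR(s.x[3]); print('off',s.x[:3]-.172*by)
E
```

```text
[([269, 81, 10, 12, 88], [273.5, 86.4]), ([224, 85, 7, 18, 50], [227.7, 93.9]), ([229, 230, 15, 3, 17], [236.0, 230.2])] 12.9
[[273.5, 86.4]]
tri on [0.4613 0.1533 0.4684] [np.float64(0.5), np.float64(0.5)]
fit [ 1.0332 -1.7485 -2.3319 14.2398] [ 42.27  -0.21  25.09   0.   -66.02   0.22]
[ 0.5567 -0.0019  0.2209] [-145.0354    0.0896 -164.6466]
off [ 0.8664 -1.7908 -2.3319]
```

```bash
python3 - <<'E'
from h import *
from scipy.optimize import least_squares
np.set_printoptions(suppress=True,precision=4)
w=np.load('w7.npy',allow_pickle=True).item(); v=np.load('w6.npy',allow_pickle=True).item()
print('off bottom tri',*tri([ray(w,(92.5,273.5)),ray(v,(7.5,272.4))]))
def res(x):
    Q,n,by,up=touchR(x[3]); a=x[:3]; b=a-.172*by; e=b+.006*by
    return np.r_[proj(w,b)-(86.6,273.5),proj(v,a)-(188,272.6),proj(w,e)-proj(w,b)-(5.5,0),0.5*(proj(v,e)-(7.5,272.4))]
s=least_squares(res,[.65,-.108,.041,15.4]); print('fit',s.x,s.fun.round(2))
Q,n,by,up=touchR(s.x[3]); print('off',s.x[:3]-.172*by)
t=np.load('top.npy',allow_pickle=True).item(); print('in top',proj(t,s.x[:3]),proj(t,s.x[:3]-.172*by))
sd=np.load('side.npy',allow_pickle=True).item(); print('in side',proj(sd,s.x[:3]),proj(sd,s.x[:3]-.172*by))
cs=np.hstack([cv2.resize(cv2.cvtColor(sd['image'][155:225,225:350],cv2.COLOR_RGB2BGR),None,fx=4,fy=4),np.zeros((280,10,3),np.uint8),cv2.resize(cv2.cvtColor(t['image'][150:220+40,280:350],cv2.COLOR_RGB2BGR),(178,280))]); cv2.imwrite('pics/cmp.png',cs)
E
```

```text
off bottom tri [ 0.4943 -0.1566  0.0344] [np.float64(0.0), np.float64(0.0)]
fit [ 0.6542 -0.1148  0.0321 15.2183] [-0.1   0.01  0.04 -0.    0.01  0.    0.09 -0.01]
off [ 0.4882 -0.16    0.0321]
in top [171.21   299.3299] [241.0038 318.3379]
in side [188.9782 254.8843] [199.3368 320.0007]
```

The fit is consistent: the contact reprojects in the top view to within 0.3 px. Now hover 20 mm over the "on" contact.

```bash
cat >> h.py <<'E'
TIP=np.array([-.0037,.0005,.0966])
ON=np.array([.6542,-.1148,.0321]); OFF=np.array([.4882,-.16,.0321]); BY=15.2
def over(c,h):
    Q,n,by,up=touchR(BY); return c+n*h-Q.apply(TIP),Q
E
python3 - <<'E'
from h import *
T,Q=over(ON,.02); print(T); P,C=cur(); print(C.inv().apply(T-P),(C.inv()*Q).as_rotvec())
plan(T,Q,8)
E
```

```text
[ 0.63320187 -0.051626    0.12789992]
[-0.06050048 -0.00259997  0.11537004] [0.00062009 0.00281702 0.00129691]
[{"tx":-0.0076,"ty":-0.0003,"tz":0.0144},{"tx":-0.0076,"ty":-0.0003,"tz":0.0144},{"tx":-0.0076,"ty":-0.0003,"tz":0.0144},{"tx":-0.0075,"ty":-0.0003,"tz":0.0144,"ry":0.001},{"tx":-0.0076,"ty":-0.0003,"tz":0.0144},{"tx":-0.0076,"ty":-0.0004,"tz":0.0144,"ry":0.001},{"tx":-0.0075,"ty":-0.0003,"tz":0.0145,"rz":0.001},{"tx":-0.0076,"ty":-0.0004,"tz":0.0144,"rx":0.001,"ry":0.001}]
```

>>> move_arm(moves=[{"hand": 0, "tx": -0.015, "ty": -0.0006, "tz": 0.01, "rx": 0, "ry": 0.001, "rz": 0}, {"hand": 0, "tx": -0.015, "ty": -0.0006, "tz": 0.01, "rx": 0, "ry": 0.001, "rz": 0.001}, {"hand": 0, "tx": -0.015, "ty": -0.0007, "tz": 0.015, "rx": 0, "ry": 0.001, "rz": 0}, {"hand": 0, "tx": -0.0155, "ty": -0.0007, "tz": 0.02, "rx": 0, "ry": 0, "rz": 0}, {"hand": 0, "tx": 0, "ty": 0, "tz": 0.02, "rx": 0, "ry": 0, "rz": 0}, {"hand": 0, "tx": 0, "ty": 0, "tz": 0.02, "rx": 0, "ry": 0, "rz": 0}, {"hand": 0, "tx": 0, "ty": 0, "tz": 0.015, "rx": 0, "ry": 0, "rz": 0}, {"hand": 0, "tx": 0, "ty": 0, "tz": 0.0055, "rx": 0, "ry": 0, "rz": 0}, {"hand": 0, "tx": 0, "ty": 0, "tz": 0, "rx": 0, "ry": 0, "rz": 0}, {"hand": 0, "tx": 0, "ty": 0, "tz": 0, "rx": 0, "ry": 0, "rz": 0}])

```text
time_s: 14.15
tool_pos: [0.6333, -0.0509, 0.1284]
eef_rot: [-145.1, 0.1, -164.7]
ft_force: [-0.1, 0.1, -0.2]
gripper_width: 0.0175
grasp_force: 46.0
```

```bash
python3 - <<'E'
from h import *
w=look('w8')
o=arm.observe();print(o['time_s'],o['tool_pos'],o['eef_rot'],o['ft_force'],o['gripper_width'])
T,Q=over(ON,.02); P,C=cur(); print('to go',C.inv().apply(T-P),(C.inv()*Q).as_rotvec())
print('tip px',px(w,TIP),px(w,TIP+[.0035,0,0]),'ON px',proj(w,ON)); print([r for r in reds(w)])
cc=w['image'][160:250,220:330]; cv2.imwrite('pics/w8c.png',cv2.resize(cv2.cvtColor(cc,cv2.COLOR_RGB2BGR),None,fx=6,fy=6,interpolation=cv2.INTER_CUBIC))
E
```

```text
14.2 [ 0.63327686 -0.05087206  0.12851808] [-1.45072474e+02  6.90013117e-02 -1.64719757e+02] [-0.5053299   0.4803996  -0.97167018] 0.01740801382696909
to go [ 0.00027178 -0.00022634  0.00091164] [0.00126576 0.00178952 0.00045761]
tip px [212.35917991 275.87830415] [208.29224988 275.88012743] ON px [205.16125103 275.41934226]
[([201, 100, 28, 30, 107], [217.9, 112.3]), ([269, 198, 13, 12, 102], [275.0, 203.2]), ([208, 209, 23, 5, 27], [219.8, 209.5]), ([230, 215, 2, 18, 18], [230.9, 223.5])]
```

View pics/w8c.png

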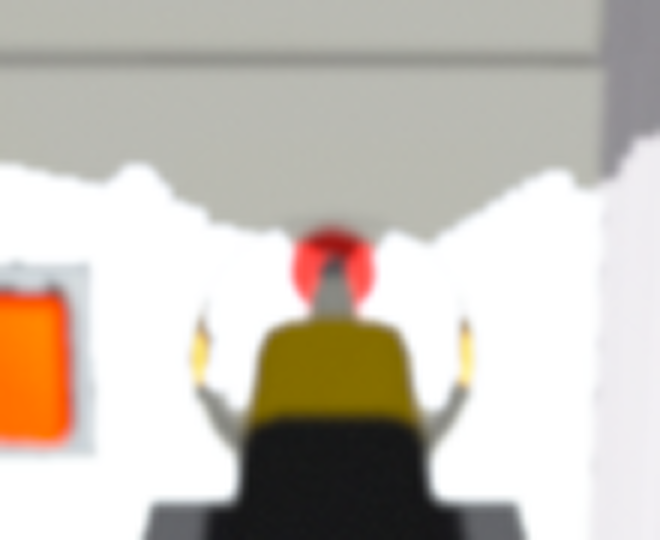

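Ring centre at (275.5,204.7) and pen rod at column 275.5, in line as predicted. Approaching gently.

>>> move_arm(moves=[{"hand": 0, "tx": 0.0002, "ty": -0.0002, "tz": 0.004, "rx": 0.001, "ry": 0.002, "rz": 0}, {"hand": 0, "tx": 0, "ty": 0, "tz": 0.004, "rx": 0, "ry": 0, "rz": 0}, {"hand": 0, "tx": 0, "ty": 0, "tz": 0.004, "rx": 0, "ry": 0, "rz": 0}, {"hand": 0, "tx": 0, "ty": 0, "tz": 0.003, "rx": 0, "ry": 0, "rz": 0}, {"hand": 0, "tx": 0, "ty": 0, "tz": 0.001, "rx": 0, "ry": 0, "rz": 0}, {"hand": 0, "tx": 0, "ty": 0, "tz": 0.001, "rx": 0, "ry": 0, "rz": 0}, {"hand": 0, "tx": 0, "ty": 0, "tz": 0, "rx": 0, "ry": 0, "rz": 0}])

```text
time_s: 15.08
tool_pos: [0.6352, -0.0612, 0.1141]
eef_rot: [-145.0, -0.1, -164.8]
ft_force: [0.9, 0.3, 0.5]
gripper_width: 0.0174
grasp_force: 46.0
```

```bash
cat >> h.py <<'E'
def st(c):
    o=arm.observe(); T,Q=over(c,0); P,C=cur(); n=touchR(BY)[1]
    print(o['time_s'],'to go tool',C.inv().apply(T-P).round(4),'fn',round(float(np.dot(o['ft_force'],n)),2),np.round(o['ft_force'],1),'w',o['gripper_width'])
E
python3 - <<'E'
from h import *
w=look('w9'); st(ON); print('tip',px(w,TIP+[.0035,0,0]),'ON',proj(w,ON))
cc=w['image'][160:250,220:330]; cv2.imwrite('pics/w9c.png',cv2.resize(cv2.cvtColor(cc,cv2.COLOR_RGB2BGR),None,fx=6,fy=6,interpolation=cv2.INTER_CUBIC))
E
```

```text
15.125 to go tool [-0.0005  0.0001  0.0032] fn -0.37 [-1.   0.  -0.6] w 0.01730956041803287
tip [208.35257945 275.89375857] ON [212.11439773 275.9711427 ]
```

View pics/w9c.png

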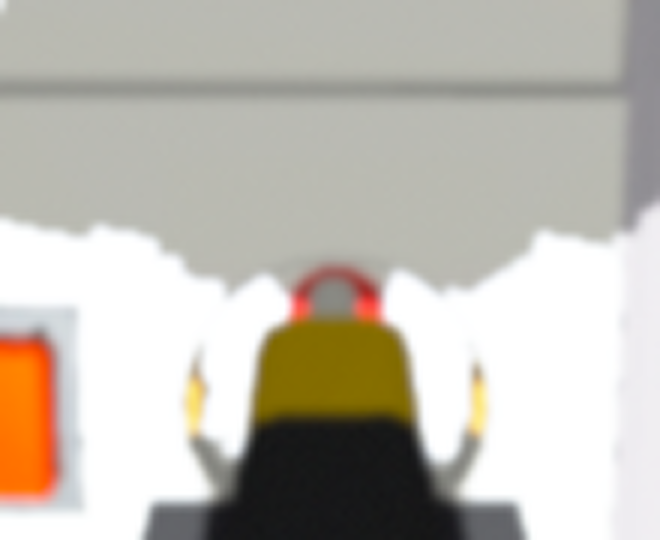

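The ring is centred at about (276.1,213.2) once in contact, and the rod sits about 2.5 mm towards tool +x of it. I'll correct that, then close in on the contact.

>>> move_arm(moves=[{"hand": 0, "tx": -0.0025, "ty": 0.0005, "tz": 0, "rx": 0, "ry": 0, "rz": 0}, {"hand": 0, "tx": 0, "ty": 0, "tz": 0.001, "rx": 0, "ry": 0, "rz": 0}, {"hand": 0, "tx": 0, "ty": 0, "tz": 0.001, "rx": 0, "ry": 0, "rz": 0}, {"hand": 0, "tx": 0, "ty": 0, "tz": 0, "rx": 0, "ry": 0, "rz": 0}])

```text
time_s: 15.62
tool_pos: [0.6377, -0.0614, 0.1121]
eef_rot: [-145.0, -0.1, -164.8]
ft_force: [-0.4, -1.0, -0.6]
gripper_width: 0.0176
grasp_force: 46.0
```

```bash
sed -i 's/^TIP=.*-.0037.*/TIP=np.array([-.0017,.0,.0966])/' h.py; python3 - <<'E'
from h import *
w=look('w10'); st(ON); print('tip',px(w,TIP+[.0035,0,0]),'ON',proj(w,ON))
hsv=cv2.cvtColor(w['image'],cv2.COLOR_RGB2HSV)
for r in range(202,216): print(r,' '.join('%d,%d,%d'%tuple(hsv[r,c]) for c in (271,276,281)))
print(reds(w))
E
```

```text
15.675 to go tool [-0.0002  0.0001  0.001 ] fn 0.15 [-0.7 -0.1  0.2] w 0.017349175637580698
tip [206.00546344 275.24933082] ON [210.2003158  275.42921375]
202 8,37,171 4,73,165 25,16,176
203 3,82,167 1,143,159 13,27,177
204 1,146,161 1,192,155 6,54,174
205 1,197,157 1,144,152 3,95,169
206 1,189,155 3,79,145 2,141,163
207 1,155,151 8,33,140 1,181,159
208 2,121,147 23,15,137 1,202,158
209 3,101,144 30,11,136 1,208,163
210 3,94,141 30,13,136 1,198,194
211 8,100,140 24,30,136 3,194,226
212 16,136,137 23,78,134 7,197,223
213 22,188,134 24,156,132 15,213,181
214 25,255,132 25,242,133 22,255,144
215 25,255,133 25,255,133 24,255,134
[([194, 96, 30, 33, 114], [213.1, 109.5]), ([268, 203, 15, 10, 71], [275.0, 206.8]), ([202, 214, 27, 27, 59], [218.5, 221.1])]
```

Centred within about 1 mm. Contact step.

>>> move_arm(moves=[{"hand": 0, "tx": 0, "ty": 0, "tz": 0.0005, "rx": 0, "ry": 0, "rz": 0}, {"hand": 0, "tx": 0, "ty": 0, "tz": 0.0005, "rx": 0, "ry": 0, "rz": 0}, {"hand": 0, "tx": 0, "ty": 0, "tz": 0, "rx": 0, "ry": 0, "rz": 0}])

```text
time_s: 16.05
tool_pos: [0.6379, -0.0619, 0.1114]
eef_rot: [-145.0, -0.1, -164.8]
ft_force: [-0.5, -0.3, 0.7]
gripper_width: 0.0173
grasp_force: 46.0
```

>>> move_arm(moves=[{"hand": 0, "tx": 0, "ty": 0, "tz": 0.0005, "rx": 0, "ry": 0, "rz": 0}, {"hand": 0, "tx": 0, "ty": 0, "tz": 0, "rx": 0, "ry": 0, "rz": 0}])

```text
time_s: 16.3
tool_pos: [0.638, -0.0621, 0.1109]
eef_rot: [-145.0, -0.1, -164.8]
ft_force: [0.4, 0.3, -0.8]
gripper_width: 0.0175
grasp_force: 46.0
```

>>> move_arm(moves=[{"hand": 0, "tx": 0, "ty": 0, "tz": 0.0005, "rx": 0, "ry": 0, "rz": 0}, {"hand": 0, "tx": 0, "ty": 0, "tz": 0.0005, "rx": 0, "ry": 0, "rz": 0}, {"hand": 0, "tx": 0, "ty": 0, "tz": 0, "rx": 0, "ry": 0, "rz": 0}])

```text
time_s: 16.68
tool_pos: [0.6383, -0.0622, 0.1107]
eef_rot: [-145.0, -0.1, -164.8]
ft_force: [-2.2, 2.8, 5.5]
gripper_width: 0.0176
grasp_force: 46.8
```

Contact with about 6 N along the normal. I'll hold for a second, then retract.

>>> move_arm(moves=[{"hand": 0, "tx": 0, "ty": 0, "tz": 0, "rx": 0, "ry": 0, "rz": 0}, {"hand": 0, "tx": 0, "ty": 0, "tz": 0, "rx": 0, "ry": 0, "rz": 0}, {"hand": 0, "tx": 0, "ty": 0, "tz": 0, "rx": 0, "ry": 0, "rz": 0}, {"hand": 0, "tx": 0, "ty": 0, "tz": 0, "rx": 0, "ry": 0, "rz": 0}, {"hand": 0, "tx": 0, "ty": 0, "tz": 0, "rx": 0, "ry": 0, "rz": 0}, {"hand": 0, "tx": 0, "ty": 0, "tz": 0, "rx": 0, "ry": 0, "rz": 0}, {"hand": 0, "tx": 0, "ty": 0, "tz": 0, "rx": 0, "ry": 0, "rz": 0}, {"hand": 0, "tx": 0, "ty": 0, "tz": 0, "rx": 0, "ry": 0, "rz": 0}])

```text
time_s: 17.68
tool_pos: [0.6383, -0.0622, 0.1107]
eef_rot: [-145.0, -0.1, -164.8]
ft_force: [-2.9, 3.3, 6.2]
gripper_width: 0.018
grasp_force: 46.8
```

>>> move_arm(moves=[{"hand": 0, "tx": 0, "ty": 0, "tz": -0.005, "rx": 0, "ry": 0, "rz": 0}, {"hand": 0, "tx": 0, "ty": 0, "tz": -0.015, "rx": 0, "ry": 0, "rz": 0}, {"hand": 0, "tx": 0, "ty": 0, "tz": -0.02, "rx": 0, "ry": 0, "rz": 0}, {"hand": 0, "tx": 0, "ty": 0, "tz": -0.02, "rx": 0, "ry": 0, "rz": 0}, {"hand": 0, "tx": 0, "ty": 0, "tz": -0.015, "rx": 0, "ry": 0, "rz": 0}, {"hand": 0, "tx": 0.01, "ty": 0, "tz": 0, "rx": 0, "ry": 0, "rz": 0}, {"hand": 0, "tx": 0.022, "ty": 0, "tz": 0, "rx": 0, "ry": 0, "rz": 0}, {"hand": 0, "tx": 0.025, "ty": 0, "tz": 0, "rx": 0, "ry": 0, "rz": 0}, {"hand": 0, "tx": 0.025, "ty": 0, "tz": 0, "rx": 0, "ry": 0, "rz": 0}, {"hand": 0, "tx": 0.025, "ty": 0, "tz": 0, "rx": 0, "ry": 0, "rz": 0}])

```text
time_s: 18.92
tool_pos: [0.5217, -0.0503, 0.1712]
eef_rot: [-145.0, -0.2, -164.9]
ft_force: [-1.2, 0.3, -1.3]
gripper_width: 0.0174
grasp_force: 46.1
```

>>> move_arm(moves=[{"hand": 0, "tx": 0.025, "ty": 0, "tz": 0, "rx": 0, "ry": 0, "rz": 0}, {"hand": 0, "tx": 0.025, "ty": 0, "tz": 0, "rx": 0, "ry": 0, "rz": 0}, {"hand": 0, "tx": 0.015, "ty": 0, "tz": 0, "rx": 0, "ry": 0, "rz": 0}, {"hand": 0, "tx": 0, "ty": 0, "tz": 0.015, "rx": 0, "ry": 0, "rz": 0}, {"hand": 0, "tx": 0, "ty": 0, "tz": 0.02, "rx": 0, "ry": 0, "rz": 0}, {"hand": 0, "tx": 0, "ty": 0, "tz": 0.02, "rx": 0, "ry": 0, "rz": 0}, {"hand": 0, "tx": 0, "ty": 0, "tz": 0.01, "rx": 0, "ry": 0, "rz": 0}, {"hand": 0, "tx": 0, "ty": 0, "tz": 0.003, "rx": 0, "ry": 0, "rz": 0}, {"hand": 0, "tx": 0, "ty": 0, "tz": 0, "rx": 0, "ry": 0, "rz": 0}, {"hand": 0, "tx": 0, "ty": 0, "tz": 0, "rx": 0, "ry": 0, "rz": 0}])

```text
time_s: 20.18
tool_pos: [0.4715, -0.1033, 0.1165]
eef_rot: [-145.0, -0.0, -164.8]
ft_force: [0.7, -0.8, -0.6]
gripper_width: 0.0174
grasp_force: 46.1
```

```bash
python3 - <<'E'
from h import *
w=look('w11'); st(OFF); P,C=cur(); print(P,C.as_euler('xyz',degrees=True)); print('tip',px(w,TIP+[.0035,0,0]),'OFF',proj(w,OFF))
Q,n,by,up=touchR(BY); print('vs learned', C.inv().apply(np.array([.6382,-.0622,.1108])-.172*by-P))
print(reds(w))
cc=w['image'][160:250,220:330]; cv2.imwrite('pics/w11c.png',cv2.resize(cv2.cvtColor(cc,cv2.COLOR_RGB2BGR),None,fx=6,fy=6,interpolation=cv2.INTER_CUBIC))
hsv=cv2.cvtColor(w['image'],cv2.COLOR_RGB2HSV)
for r in range(198,218): print(r,' '.join('%d,%d,%d'%tuple(hsv[r,c]) for c in (269,271,276,281,283)))
E
```

```text
20.225 to go tool [0.0004 0.     0.0065] fn -0.66 [ 0.3 -0.2 -0.6] w 0.017567258338295564
[ 0.4714426  -0.10330546  0.11652341] [-1.45011513e+02 -4.34931261e-02 -1.64800599e+02]
tip [205.89098214 275.2729021 ] OFF [207.47968972 275.25871468]
vs learned [ 2.94565358e-04 -3.97552878e-05  7.01410747e-03]
[([269, 200, 14, 13, 101], [275.6, 205.4]), ([206, 213, 23, 24, 417], [218.8, 224.2])]
198 34,12,174 30,12,171 16,23,167 33,13,173 34,12,176
199 34,12,171 18,18,169 5,55,161 23,13,171 34,12,170
200 22,16,172 8,39,169 2,111,158 14,25,173 30,13,172
201 11,30,172 3,82,164 1,176,155 7,48,171 24,15,175
202 5,55,168 2,146,157 1,221,152 3,88,165 13,26,177
203 3,88,163 1,200,153 1,225,146 2,140,159 8,42,172
204 2,123,158 1,225,152 1,195,127 1,185,154 4,61,168
205 1,154,157 1,218,151 2,105,107 1,212,153 2,75,166
206 1,179,155 1,192,149 9,32,111 1,222,153 1,93,168
207 1,186,155 1,153,147 21,14,125 1,218,158 1,106,192
208 0,169,163 2,124,146 30,12,131 1,205,175 179,95,233
209 0,145,204 2,115,159 30,12,132 1,190,215 176,60,250
210 179,123,243 2,125,188 30,14,132 1,170,246 174,28,254
211 1,103,250 4,132,197 24,31,132 2,156,251 173,16,254
212 5,115,237 10,147,177 23,80,131 6,164,239 2,20,248
213 13,144,186 19,184,148 23,154,129 13,185,189 14,51,212
214 22,207,142 24,255,131 25,237,129 22,237,143 21,106,156
215 25,255,129 25,255,129 25,255,128 24,255,130 24,211,133
216 25,255,128 25,255,129 25,255,128 25,255,129 25,255,129
217 25,255,129 25,255,128 25,255,128 25,255,129 25,255,128
```

Ring centred at about (275.3,207) with the tip in line. Descending on the off contact.

>>> move_arm(moves=[{"hand": 0, "tx": 0.0003, "ty": 0, "tz": 0.002, "rx": 0, "ry": 0, "rz": 0}, {"hand": 0, "tx": 0, "ty": 0, "tz": 0.002, "rx": 0, "ry": 0, "rz": 0}, {"hand": 0, "tx": 0, "ty": 0, "tz": 0.001, "rx": 0, "ry": 0, "rz": 0}, {"hand": 0, "tx": 0, "ty": 0, "tz": 0.0005, "rx": 0, "ry": 0, "rz": 0}, {"hand": 0, "tx": 0, "ty": 0, "tz": 0.0005, "rx": 0, "ry": 0, "rz": 0}, {"hand": 0, "tx": 0, "ty": 0, "tz": 0, "rx": 0, "ry": 0, "rz": 0}])

```text
time_s: 20.98
tool_pos: [0.4717, -0.1072, 0.1113]
eef_rot: [-145.0, -0.1, -164.8]
ft_force: [0.7, 0.1, -0.8]
gripper_width: 0.0178
grasp_force: 46.1
```

>>> move_arm(moves=[{"hand": 0, "tx": 0, "ty": 0, "tz": 0.0005, "rx": 0, "ry": 0, "rz": 0}, {"hand": 0, "tx": 0, "ty": 0, "tz": 0.0003, "rx": 0, "ry": 0, "rz": 0}, {"hand": 0, "tx": 0, "ty": 0, "tz": 0, "rx": 0, "ry": 0, "rz": 0}])

```text
time_s: 21.35
tool_pos: [0.472, -0.1073, 0.1109]
eef_rot: [-145.0, -0.1, -164.8]
ft_force: [-1.8, 2.8, 4.8]
gripper_width: 0.0177
grasp_force: 46.9
```

Contact with about 6 N. Hold, then back to the on socket.

>>> move_arm(moves=[{"hand": 0, "tx": 0, "ty": 0, "tz": 0, "rx": 0, "ry": 0, "rz": 0}, {"hand": 0, "tx": 0, "ty": 0, "tz": 0, "rx": 0, "ry": 0, "rz": 0}, {"hand": 0, "tx": 0, "ty": 0, "tz": 0, "rx": 0, "ry": 0, "rz": 0}, {"hand": 0, "tx": 0, "ty": 0, "tz": 0, "rx": 0, "ry": 0, "rz": 0}, {"hand": 0, "tx": 0, "ty": 0, "tz": 0, "rx": 0, "ry": 0, "rz": 0}, {"hand": 0, "tx": 0, "ty": 0, "tz": 0, "rx": 0, "ry": 0, "rz": 0}, {"hand": 0, "tx": 0, "ty": 0, "tz": 0, "rx": 0, "ry": 0, "rz": 0}, {"hand": 0, "tx": 0, "ty": 0, "tz": 0, "rx": 0, "ry": 0, "rz": 0}])

```text
time_s: 22.35
tool_pos: [0.472, -0.1073, 0.1109]
eef_rot: [-145.0, -0.1, -164.8]
ft_force: [-1.6, 3.5, 5.2]
gripper_width: 0.0179
grasp_force: 46.9
```

>>> move_arm(moves=[{"hand": 0, "tx": 0, "ty": 0, "tz": -0.005, "rx": 0, "ry": 0, "rz": 0}, {"hand": 0, "tx": 0, "ty": 0, "tz": -0.015, "rx": 0, "ry": 0, "rz": 0}, {"hand": 0, "tx": 0, "ty": 0, "tz": -0.02, "rx": 0, "ry": 0, "rz": 0}, {"hand": 0, "tx": 0, "ty": 0, "tz": -0.02, "rx": 0, "ry": 0, "rz": 0}, {"hand": 0, "tx": 0, "ty": 0, "tz": -0.015, "rx": 0, "ry": 0, "rz": 0}, {"hand": 0, "tx": -0.01, "ty": 0, "tz": 0, "rx": 0, "ry": 0, "rz": 0}, {"hand": 0, "tx": -0.022, "ty": 0, "tz": 0, "rx": 0, "ry": 0, "rz": 0}, {"hand": 0, "tx": -0.025, "ty": 0, "tz": 0, "rx": 0, "ry": 0, "rz": 0}, {"hand": 0, "tx": -0.025, "ty": 0, "tz": 0, "rx": 0, "ry": 0, "rz": 0}, {"hand": 0, "tx": -0.025, "ty": 0, "tz": 0, "rx": 0, "ry": 0, "rz": 0}])

```text
time_s: 23.6
tool_pos: [0.5651, -0.0383, 0.171]
eef_rot: [-145.0, -0.2, -164.9]
ft_force: [0.1, 1.1, 0.7]
gripper_width: 0.0173
grasp_force: 46.1
```

>>> move_arm(moves=[{"hand": 0, "tx": -0.025, "ty": 0, "tz": 0, "rx": 0, "ry": 0, "rz": 0}, {"hand": 0, "tx": -0.025, "ty": 0, "tz": 0, "rx": 0, "ry": 0, "rz": 0}, {"hand": 0, "tx": -0.0153, "ty": 0, "tz": 0, "rx": 0, "ry": 0, "rz": 0}, {"hand": 0, "tx": 0, "ty": 0, "tz": 0.015, "rx": 0, "ry": 0, "rz": 0}, {"hand": 0, "tx": 0, "ty": 0, "tz": 0.02, "rx": 0, "ry": 0, "rz": 0}, {"hand": 0, "tx": 0, "ty": 0, "tz": 0.02, "rx": 0, "ry": 0, "rz": 0}, {"hand": 0, "tx": 0, "ty": 0, "tz": 0.01, "rx": 0, "ry": 0, "rz": 0}, {"hand": 0, "tx": 0, "ty": 0, "tz": 0.003, "rx": 0, "ry": 0, "rz": 0}, {"hand": 0, "tx": 0, "ty": 0, "tz": 0, "rx": 0, "ry": 0, "rz": 0}, {"hand": 0, "tx": 0, "ty": 0, "tz": 0, "rx": 0, "ry": 0, "rz": 0}])

```text
time_s: 24.85
tool_pos: [0.6374, -0.0581, 0.1165]
eef_rot: [-145.0, -0.0, -164.8]
ft_force: [0.3, 0.7, 0.4]
gripper_width: 0.0174
grasp_force: 46.1
```

```bash
python3 - <<'E'
from h import *
w=look('w12'); st(ON); P,C=cur()
print('vs learned', C.inv().apply(np.array([.6383,-.0622,.1107])-P).round(4),'tip',px(w,TIP+[.0035,0,0]),'ON',proj(w,ON)); print(reds(w))
E
```

```text
24.9 to go tool [ 0.0004 -0.      0.0065] fn -0.26 [-0.2 -0.1 -0.3] w 0.017935472953764853
vs learned [ 0.0003 -0.0001  0.0072] tip [205.95040477 275.278357  ] ON [207.48812799 275.21326588]
[([198, 96, 27, 32, 92], [216.1, 111.5]), ([268, 200, 15, 13, 104], [275.0, 205.3]), ([203, 211, 25, 5, 31], [215.1, 211.6]), ([228, 216, 1, 20, 20], [228.0, 225.5])]
```

>>> move_arm(moves=[{"hand": 0, "tx": 0.0003, "ty": 0, "tz": 0.002, "rx": 0, "ry": 0, "rz": 0}, {"hand": 0, "tx": 0, "ty": 0, "tz": 0.002, "rx": 0, "ry": 0, "rz": 0}, {"hand": 0, "tx": 0, "ty": 0, "tz": 0.001, "rx": 0, "ry": 0, "rz": 0}, {"hand": 0, "tx": 0, "ty": 0, "tz": 0.0005, "rx": 0, "ry": 0, "rz": 0}, {"hand": 0, "tx": 0, "ty": 0, "tz": 0.0005, "rx": 0, "ry": 0, "rz": 0}, {"hand": 0, "tx": 0, "ty": 0, "tz": 0.0005, "rx": 0, "ry": 0, "rz": 0}, {"hand": 0, "tx": 0, "ty": 0, "tz": 0.0003, "rx": 0, "ry": 0, "rz": 0}, {"hand": 0, "tx": 0, "ty": 0, "tz": 0, "rx": 0, "ry": 0, "rz": 0}])

```text
time_s: 25.9
tool_pos: [0.6379, -0.0622, 0.1107]
eef_rot: [-145.0, -0.1, -164.8]
ft_force: [-0.6, 1.9, 3.0]
gripper_width: 0.0178
grasp_force: 46.3
```

Contact with about 3.6 N. Hold, then retract.

>>> move_arm(moves=[{"hand": 0, "tx": 0, "ty": 0, "tz": 0.0002, "rx": 0, "ry": 0, "rz": 0}, {"hand": 0, "tx": 0, "ty": 0, "tz": 0, "rx": 0, "ry": 0, "rz": 0}, {"hand": 0, "tx": 0, "ty": 0, "tz": 0, "rx": 0, "ry": 0, "rz": 0}, {"hand": 0, "tx": 0, "ty": 0, "tz": 0, "rx": 0, "ry": 0, "rz": 0}, {"hand": 0, "tx": 0, "ty": 0, "tz": 0, "rx": 0, "ry": 0, "rz": 0}, {"hand": 0, "tx": 0, "ty": 0, "tz": 0, "rx": 0, "ry": 0, "rz": 0}, {"hand": 0, "tx": 0, "ty": 0, "tz": 0, "rx": 0, "ry": 0, "rz": 0}, {"hand": 0, "tx": 0, "ty": 0, "tz": 0, "rx": 0, "ry": 0, "rz": 0}])

```text
time_s: 26.9
tool_pos: [0.638, -0.0623, 0.1107]
eef_rot: [-145.0, -0.1, -164.8]
ft_force: [-1.7, 1.8, 6.1]
gripper_width: 0.0173
grasp_force: 46.8
```

>>> move_arm(moves=[{"hand": 0, "tx": 0, "ty": 0, "tz": -0.005, "rx": 0, "ry": 0, "rz": 0}, {"hand": 0, "tx": 0, "ty": 0, "tz": -0.015, "rx": 0, "ry": 0, "rz": 0}, {"hand": 0, "tx": 0, "ty": 0, "tz": -0.02, "rx": 0, "ry": 0, "rz": 0}, {"hand": 0, "tx": 0, "ty": 0, "tz": -0.02, "rx": 0, "ry": 0, "rz": 0}, {"hand": 0, "tx": 0, "ty": 0, "tz": -0.02, "rx": 0, "ry": 0, "rz": 0}, {"hand": 0, "tx": 0, "ty": 0, "tz": -0.01, "rx": 0, "ry": 0, "rz": 0}, {"hand": 0, "tx": 0, "ty": 0, "tz": 0, "rx": 0, "ry": 0, "rz": 0}])

```text
time_s: 27.78
tool_pos: [0.6248, -0.012, 0.1847]
eef_rot: [-145.0, -0.0, -164.8]
ft_force: [-0.1, 0.5, -1.7]
gripper_width: 0.017
grasp_force: 46.1
```

```bash
python3 - <<'E'
from h import *
print(arm.observe()['time_s'])
s=plan(np.array([.585,.13,.255]),down(-162.7),10)
plan(np.array([.5648,.2771,.2366]),down(-162.7),7,start=s)
E
```

```text
27.775
[{"tx":0.0001,"ty":0.0081,"tz":-0.0142,"rx":-0.061,"ry":-0.001,"rz":-0.004},{"tx":0.0001,"ty":0.0089,"tz":-0.0137,"rx":-0.061,"ry":-0.001,"rz":-0.003},{"ty":0.0097,"tz":-0.0131,"rx":-0.061,"ry":-0.001,"rz":-0.004},{"ty":0.0105,"tz":-0.0125,"rx":-0.061,"ry":-0.001,"rz":-0.003},{"tx":-0.0001,"ty":0.0113,"tz":-0.0119,"rx":-0.061,"ry":-0.001,"rz":-0.004},{"tx":-0.0001,"ty":0.0119,"tz":-0.0112,"rx":-0.061,"ry":-0.001,"rz":-0.003},{"tx":-0.0002,"ty":0.0126,"tz":-0.0104,"rx":-0.061,"ry":-0.001,"rz":-0.004},{"tx":-0.0003,"ty":0.0132,"tz":-0.0096,"rx":-0.061,"ry":-0.001,"rz":-0.003},{"tx":-0.0003,"ty":0.0138,"tz":-0.0088,"rx":-0.061,"ry":-0.002,"rz":-0.004},{"tx":-0.0003,"ty":0.0143,"tz":-0.0079,"rx":-0.061,"ry":-0.001,"rz":-0.003}]
[{"tx":-0.0035,"ty":0.0209,"tz":0.0026},{"tx":-0.0035,"ty":0.0209,"tz":0.0026},{"tx":-0.0035,"ty":0.0209,"tz":0.0026},{"tx":-0.0035,"ty":0.0209,"tz":0.0026},{"tx":-0.0035,"ty":0.021,"tz":0.0026},{"tx":-0.0035,"ty":0.0209,"tz":0.0027},{"tx":-0.0034,"ty":0.021,"tz":0.0026}]
```

>>> move_arm(moves=[{"hand": 0, "tx": 0, "ty": 0.008, "tz": -0.014, "rx": -0.061, "ry": -0.001, "rz": -0.004}, {"hand": 0, "tx": 0, "ty": 0.009, "tz": -0.0137, "rx": -0.061, "ry": -0.001, "rz": -0.003}, {"hand": 0, "tx": 0, "ty": 0.0097, "tz": -0.013, "rx": -0.061, "ry": -0.001, "rz": -0.004}, {"hand": 0, "tx": 0, "ty": 0.0105, "tz": -0.0125, "rx": -0.061, "ry": -0.001, "rz": -0.003}, {"hand": 0, "tx": 0, "ty": 0.0113, "tz": -0.012, "rx": -0.061, "ry": -0.001, "rz": -0.004}, {"hand": 0, "tx": 0, "ty": 0.012, "tz": -0.011, "rx": -0.061, "ry": -0.001, "rz": -0.003}, {"hand": 0, "tx": 0, "ty": 0.0126, "tz": -0.0104, "rx": -0.061, "ry": -0.001, "rz": -0.004}, {"hand": 0, "tx": 0, "ty": 0.0132, "tz": -0.0096, "rx": -0.061, "ry": -0.001, "rz": -0.003}, {"hand": 0, "tx": 0, "ty": 0.0138, "tz": -0.009, "rx": -0.061, "ry": -0.002, "rz": -0.004}, {"hand": 0, "tx": 0, "ty": 0.0143, "tz": -0.008, "rx": -0.061, "ry": -0.001, "rz": -0.003}])

```text
time_s: 29.02
tool_pos: [0.5834, 0.1284, 0.2536]
eef_rot: [180.0, -0.2, -162.8]
ft_force: [-0.6, -0.3, 0.1]
gripper_width: 0.0174
grasp_force: 45.9
```

>>> move_arm(moves=[{"hand": 0, "tx": -0.0035, "ty": 0.021, "tz": 0.0026, "rx": 0, "ry": 0, "rz": 0}, {"hand": 0, "tx": -0.0035, "ty": 0.021, "tz": 0.0026, "rx": 0, "ry": 0, "rz": 0}, {"hand": 0, "tx": -0.0035, "ty": 0.021, "tz": 0.0026, "rx": 0, "ry": 0, "rz": 0}, {"hand": 0, "tx": -0.0035, "ty": 0.021, "tz": 0.0026, "rx": 0, "ry": 0, "rz": 0}, {"hand": 0, "tx": -0.0035, "ty": 0.021, "tz": 0.0026, "rx": 0, "ry": 0, "rz": 0}, {"hand": 0, "tx": -0.0035, "ty": 0.021, "tz": 0.0026, "rx": 0, "ry": 0, "rz": 0}, {"hand": 0, "tx": -0.0035, "ty": 0.021, "tz": 0.0026, "rx": 0, "ry": 0, "rz": 0}, {"hand": 0, "tx": 0, "ty": 0, "tz": 0, "rx": 0, "ry": 0, "rz": 0}, {"hand": 0, "tx": 0, "ty": 0, "tz": 0, "rx": 0, "ry": 0, "rz": 0}, {"hand": 0, "tx": 0, "ty": 0, "tz": 0, "rx": 0, "ry": 0, "rz": 0}])

```text
time_s: 30.28
tool_pos: [0.5642, 0.2753, 0.2361]
eef_rot: [-179.9, -0.1, -162.9]
ft_force: [0.7, -0.6, -0.2]
gripper_width: 0.0176
grasp_force: 45.9
```

```bash
python3 - <<'E'
from h import *
w=look('w13'); P,C=cur(); Q=down(-162.7); print(arm.observe()['time_s'],P,C.as_euler('xyz',degrees=True)); G=np.array([.5648,.2771,.1066]); print('to go',C.inv().apply(G-P),(C.inv()*Q).as_rotvec(), 'tip near edge',px(w,TIP+[.0035,0,0]))
c=w['image'][150:240,230:320]; print(1)
for r in range(198,216): print(r,w['image'][r,275].tolist(),end=' ')
E
```

```text
30.325 [0.56419139 0.27543919 0.23611114] [-1.79927023e+02 -8.91801224e-02 -1.62895589e+02]
to go [-0.00127174  0.0015733   0.12950742] [-0.00127102 -0.00155866 -0.00341268] tip near edge [205.92715007 275.21382692]
1
198 [15, 37, 77] 199 [15, 44, 95] 200 [15, 47, 100] 201 [13, 47, 101] 202 [13, 47, 101] 203 [18, 49, 103] 204 [35, 62, 115] 205 [70, 91, 134] 206 [104, 114, 139] 207 [123, 127, 132] 208 [130, 131, 127] 209 [131, 131, 125] 210 [131, 131, 125] 211 [130, 127, 115] 212 [128, 119, 90] 213 [126, 108, 51] 214 [124, 103, 8] 215 [124, 101, 0]
```

Pen unchanged in the hand. Correct laterally, then descend into the tube.

>>> move_arm(moves=[{"hand": 0, "tx": -0.0013, "ty": 0.0016, "tz": 0, "rx": -0.001, "ry": -0.0015, "rz": -0.0035}, {"hand": 0, "tx": 0, "ty": 0, "tz": 0.01, "rx": 0, "ry": 0, "rz": 0}, {"hand": 0, "tx": 0, "ty": 0, "tz": 0.015, "rx": 0, "ry": 0, "rz": 0}, {"hand": 0, "tx": 0, "ty": 0, "tz": 0.015, "rx": 0, "ry": 0, "rz": 0}, {"hand": 0, "tx": 0, "ty": 0, "tz": 0.012, "rx": 0, "ry": 0, "rz": 0}, {"hand": 0, "tx": 0, "ty": 0, "tz": 0.012, "rx": 0, "ry": 0, "rz": 0}, {"hand": 0, "tx": 0, "ty": 0, "tz": 0.01, "rx": 0, "ry": 0, "rz": 0}, {"hand": 0, "tx": 0, "ty": 0, "tz": 0, "rx": 0, "ry": 0, "rz": 0}])

```text
time_s: 31.32
tool_pos: [0.564, 0.2784, 0.1609]
eef_rot: [-180.0, -0.1, -162.6]
ft_force: [0.6, -0.3, -0.3]
gripper_width: 0.0175
grasp_force: 45.9
```

```bash
python3 - <<'E'
from h import *
P,C=cur(); o=arm.observe(); print(o['time_s'],P,o['ft_force'],'to go',C.inv().apply(np.array([.5648,.2771,.1066])-P),(C.inv()*down(-162.7)).as_rotvec())
E
```

```text
31.325 [0.56400411 0.27837192 0.16091355] [ 0.5926499  -0.26971694 -0.28730897] to go [-0.00048743 -0.00144109  0.05431297] [-0.00020006 -0.00200307  0.0020845 ]
```

>>> move_arm(moves=[{"hand": 0, "tx": -0.0005, "ty": -0.001, "tz": 0.005, "rx": 0, "ry": -0.001, "rz": 0.001}, {"hand": 0, "tx": 0, "ty": 0, "tz": 0.01, "rx": 0, "ry": 0, "rz": 0}, {"hand": 0, "tx": 0, "ty": 0, "tz": 0.01, "rx": 0, "ry": 0, "rz": 0}, {"hand": 0, "tx": 0, "ty": 0, "tz": 0.01, "rx": 0, "ry": 0, "rz": 0}, {"hand": 0, "tx": 0, "ty": 0, "tz": 0.008, "rx": 0, "ry": 0, "rz": 0}, {"hand": 0, "tx": 0, "ty": 0, "tz": 0.005, "rx": 0, "ry": 0, "rz": 0}, {"hand": 0, "tx": 0, "ty": 0, "tz": 0.003, "rx": 0, "ry": 0, "rz": 0}, {"hand": 0, "tx": 0, "ty": 0, "tz": 0, "rx": 0, "ry": 0, "rz": 0}, {"hand": 0, "tx": 0, "ty": 0, "tz": 0, "rx": 0, "ry": 0, "rz": 0}])

```text
time_s: 32.45
tool_pos: [0.5655, 0.2779, 0.1112]
eef_rot: [180.0, 0.1, -162.6]
ft_force: [0.4, 0.2, -0.2]
gripper_width: 0.0174
grasp_force: 45.9
```

```bash
python3 - <<'E'
from h import *
P,C=cur(); o=arm.observe(); print(o['time_s'],P,o['ft_force'],'to go',C.inv().apply(np.array([.5648,.2771,.1066])-P),(C.inv()*down(-162.7)).as_rotvec())
E
```

```text
32.45 [0.56549373 0.27789868 0.11123364] [ 0.36291372  0.24194547 -0.2237378 ] to go [ 0.00090657 -0.00055672  0.00463227] [0.00030327 0.00132674 0.00103617]
```

>>> move_arm(moves=[{"hand": 0, "tx": 0.0007, "ty": -0.0005, "tz": 0.0015, "rx": 0, "ry": 0.001, "rz": 0.001}, {"hand": 0, "tx": 0, "ty": 0, "tz": 0.001, "rx": 0, "ry": 0, "rz": 0}, {"hand": 0, "tx": 0, "ty": 0, "tz": 0.001, "rx": 0, "ry": 0, "rz": 0}, {"hand": 0, "tx": 0, "ty": 0, "tz": 0.0005, "rx": 0, "ry": 0, "rz": 0}, {"hand": 0, "tx": 0, "ty": 0, "tz": 0, "rx": 0, "ry": 0, "rz": 0}])

```text
time_s: 33.08
tool_pos: [0.5647, 0.2771, 0.1068]
eef_rot: [180.0, -0.0, -162.7]
ft_force: [0.0, 0.7, -1.1]
gripper_width: 0.0174
grasp_force: 45.9
```

>>> move_arm(moves=[{"hand": 0, "tx": 0, "ty": 0, "tz": 0.0004, "rx": 0, "ry": 0, "rz": 0}, {"hand": 0, "tx": 0, "ty": 0, "tz": 0.0003, "rx": 0, "ry": 0, "rz": 0}, {"hand": 0, "tx": 0, "ty": 0, "tz": 0, "rx": 0, "ry": 0, "rz": 0}])

```text
time_s: 33.45
tool_pos: [0.5649, 0.2772, 0.1066]
eef_rot: [180.0, 0.0, -162.7]
ft_force: [-0.3, -1.0, 2.6]
gripper_width: 0.0175
grasp_force: 46.4
```

Tip on the floor (about 3 N). Release and withdraw straight up.

>>> move_arm(moves=[{"hand": 0.25, "tx": 0, "ty": 0, "tz": 0, "rx": 0, "ry": 0, "rz": 0}, {"hand": 0.35, "tx": 0, "ty": 0, "tz": 0, "rx": 0, "ry": 0, "rz": 0}, {"hand": 0.5, "tx": 0, "ty": 0, "tz": 0, "rx": 0, "ry": 0, "rz": 0}, {"hand": 0.6, "tx": 0, "ty": 0, "tz": 0, "rx": 0, "ry": 0, "rz": 0}, {"hand": 0.7, "tx": 0, "ty": 0, "tz": 0, "rx": 0, "ry": 0, "rz": 0}, {"hand": 0.7, "tx": 0, "ty": 0, "tz": 0, "rx": 0, "ry": 0, "rz": 0}])

```text
time_s: 34.2
tool_pos: [0.5647, 0.2771, 0.1062]
eef_rot: [180.0, -0.0, -162.7]
ft_force: [0.7, 0.1, -0.5]
gripper_width: 0.0598
grasp_force: 0.0
```

>>> move_arm(moves=[{"hand": 0.7, "tx": 0, "ty": 0, "tz": -0.01, "rx": 0, "ry": 0, "rz": 0}, {"hand": 0.7, "tx": 0, "ty": 0, "tz": -0.02, "rx": 0, "ry": 0, "rz": 0}, {"hand": 0.7, "tx": 0, "ty": 0, "tz": -0.02, "rx": 0, "ry": 0, "rz": 0}, {"hand": 0.7, "tx": 0, "ty": 0, "tz": -0.025, "rx": 0, "ry": 0, "rz": 0}, {"hand": 0.7, "tx": 0, "ty": 0, "tz": -0.025, "rx": 0, "ry": 0, "rz": 0}, {"hand": 0.7, "tx": 0.01, "ty": 0, "tz": -0.025, "rx": 0, "ry": 0, "rz": 0}, {"hand": 0.7, "tx": 0.02, "ty": 0, "tz": -0.02, "rx": 0, "ry": 0, "rz": 0}, {"hand": 0.7, "tx": 0, "ty": 0, "tz": 0, "rx": 0, "ry": 0, "rz": 0}, {"hand": 0.7, "tx": 0, "ty": 0, "tz": 0, "rx": 0, "ry": 0, "rz": 0}])

```text
time_s: 35.33
tool_pos: [0.5363, 0.2682, 0.2511]
eef_rot: [180.0, -0.0, -162.7]
ft_force: [-0.2, -0.1, -0.3]
gripper_width: 0.0599
grasp_force: 0.0
```

```bash
python3 - <<'E'
from h import *
w=look('w14',['pen'])
print(arm.observe()['time_s'])
s=arm.capture('side');t=arm.capture('top')
f3=lambda im,sz:cv2.resize(cv2.cvtColor(im,cv2.COLOR_RGB2BGR),sz)
cv2.imwrite('pics/fin.png',np.hstack([f3(w['image'],(560,420)),np.vstack([f3(s['image'][250:360,150:270],(229,210)),f3(s['image'][155:225,225:350],(229,210))])]))
E
```

```text
pen [234. 277.] 0.85 1211 x 266 287 y 202 264
pen [201.   7.] 0.71 485 x 0 12 y 159 226
35.425
```

View pics/fin.png

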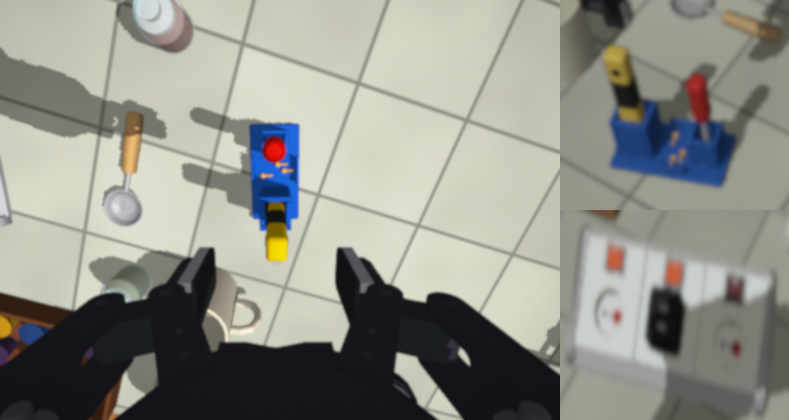

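The pen stands upright in its tube at (277,240). The switches are unchanged: on, on, off. Nothing else has been moved. Handing in.

```bash
python3 -c "
from workcell import arm
print(arm.close_job())"
```

```text
the job is handed in; nothing more can be done
None
```

I touched the pen to the on, off and on contacts in that order, about a second each at roughly 4–7 N, then set it upright back in its tube with every switch unchanged; the job was handed in at 35 s, and no verdict came back.

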